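# Change over the carriers in the movement test bed and ease its ratchet drum back

## Task

Change over the movement test bed. Wind its spring drum by the crank until the locking tongues are drawn right back and the pawl holds them there by itself; take out every tested carrier that stands in the bed and lay it flat on the black mat; then slide each carrier waiting on the left of the bench, movement end first, under the lips and fully home in a bay of its own. Lock them: pinch the sprung pawl's finger post to the crank handle to lift the pawl off the ratchet wheel, ease the drum by hand all the way back to its end stop, so that the tongues enter the carriers' notches, and let go. Never let the drum fly back, never tip a carrier, and do not disturb the loupe, the tin or the caliper.

Things in the scene. Friction and masses are not known exactly. Their poses are not given: they have to be found in the camera images.
- bed: grey casting fixed to the bench, deck x -80 to +58 mm, y +-129, its top 14 mm high. Origin on the bench under the middle bay's home place; +x points into the bays, away from their open front; +y left. Four rails along x (x -30 to +50, round noses to x -39) part 3 bays 62 mm wide; in front, x -80 to -39, a bare apron to set a carrier on and slide it in. Back stop at x +50
- bay_left (a point): where a carrier's origin lies when home in the left bay, on the deck: the carrier's x along the bed's x, its nose at the back stop. Over every bay, from x -30 to +50 mm of the bed, lips overhang 6 mm from both sides: underside 12 mm above the deck, top 16 mm above it
- bay_mid (a point): the same for the middle bay, 80 mm to the right of the left one. Each bay has a steel locking tongue in the rail at its right (-y), 12 mm wide, at x -8 mm: at drum 0 it stands 11.5 mm into the bay and blocks it; it draws back 6.6 mm per rad of drum and is clear above 1.75 rad
- bay_right (a point): the same for the right bay, another 80 mm to the right
- drum (a joint): spring drum angle, rad: 0 = end stop, tongues locked; grows as the crank is wound anticlockwise from above, to 2.25 at most. The spring pulls it back to 0 with 0.08 N m (at 0) to 0.26 N m (at 2.25). The pawl lets it turn forward, clicking, but holds it against running back at every tooth, 0.262 rad apart (0.23, 0.49, .. 1.54, 1.80, 2.06)
- drum_axis (a point): point on the drum's upright axis, 86 mm above the bench, 205 mm right of the middle bay. The ratchet wheel is fixed under the drum; drum and crank arm reach up to 62 mm (hub 72 mm) above the bench
- crank_grip (a point): where the TCP goes to pinch handle and pawl post: 86 mm above the bench, 81 mm from the axis, turning with the crank; its x points out along the crank arm, its y in the winding direction. Round black handle, 20 mm thick, 58-108 mm high, at x -2, y +12 mm; steel finger post of the pawl, 14 mm thick, up to 102 mm high, at x 0, y -26. Outer span 55 mm, pinched 44
- pawl (a joint): sprung pawl on the crank arm, rad: 0 = nose in the ratchet wheel, above 0.26 = clear of the teeth, 0.38 = fully lifted, its finger post pushed 10 mm toward the handle (3 to 8 N). Fingers closing along crank_grip's y on both posts lift it, then the crank can be carried round, the gripper turning with it. It springs back when let go
- carrier_1: carrier to be tested: aluminium slab 100 mm long (x), 60 wide (y), 10 thick, lying flat, 0.15-0.3 kg; None if absent. Origin: centre of underside. Grip rib on top: 32 mm along x, 14 along y, from 10 to 40 mm above the underside, centred at x -22 mm. Round movement (40 mm wide, 8 high) fixed at x +26; +x is the nose, in first. Open notch in the right (-y) edge, x -16.5 to +0.5, 13 mm deep
- carrier_2: carrier to be tested: aluminium slab 100 mm long (x), 60 wide (y), 10 thick, lying flat, 0.15-0.3 kg; None if absent. Origin: centre of underside. Grip rib on top: 32 mm along x, 14 along y, from 10 to 40 mm above the underside, centred at x -22 mm. Round movement (40 mm wide, 8 high) fixed at x +26; +x is the nose, in first. Open notch in the right (-y) edge, x -16.5 to +0.5, 13 mm deep
- carrier_3: carrier to be tested: aluminium slab 100 mm long (x), 60 wide (y), 10 thick, lying flat, 0.15-0.3 kg; None if absent. Origin: centre of underside. Grip rib on top: 32 mm along x, 14 along y, from 10 to 40 mm above the underside, centred at x -22 mm. Round movement (40 mm wide, 8 high) fixed at x +26; +x is the nose, in first. Open notch in the right (-y) edge, x -16.5 to +0.5, 13 mm deep
- tested_1: tested carrier, of the same make as carrier_1; at the start it sits home and locked in the left bay; None if absent
- tested_2: tested carrier, of the same make as carrier_1; at the start it sits home and locked in the middle bay; None if absent
- tested_3: tested carrier, of the same make as carrier_1; at the start it sits home and locked in the right bay; None if absent
- mat: thin black rubber mat fixed to the bench for the tested carriers, 120 mm along its x, 220 mm along its y, 3 mm thick; origin at the centre of its underside
- bench_loupe: a black eye loupe, 38 mm across, 32 high; not to be disturbed
- screw_tin: a small round parts tin, 50 mm across, 20 high; not to be disturbed
- bench_caliper: a digital caliper lying flat, 193 mm long; not to be disturbed

How it is judged:
By the outcome, as a careful person would: the job done as asked, in the order asked, and still so for the second after the job is handed in, with the robot touching nothing.
Of tested_1, tested_2, tested_3 only 1 to 2 are there at a start; the rules pass over those that are not, and their reading is None.
Of carrier_1, carrier_2, carrier_3 only 2 to 3 are there at a start; the rules pass over those that are not, and their reading is None.
At some moment in a run one of carrier_1, carrier_2, carrier_3 may be knocked a few centimetres aside while the robot is not near it.
Once in a run the grip may slacken for a moment while it holds something.
It also fails if it takes over 210 s, if anything falls off the work surface, if the arm or the gripper's body presses on something with over 40 N, if the wrist force passes 120 N, or if a joint passes its speed limit or range.

## Robot

A 6-joint arm with a two-finger parallel gripper is mounted at the origin on a cart in front of the work surface, level with it; the furniture and walls round the work are solid. World frame = base frame: x ahead of the robot, y to its left, z up, the work surface at z = 0. Lengths are in m, angles in degrees, forces in N, time in s.
With the tool pointing down it reaches from about 0.35 to 0.85 m from the base axis. Payload 8.1 kg.
Tool frame: the origin (TCP) lies between the finger pads, 19 mm behind the fingertips; this is the grasp point; z points along the fingers, y is the line along which they close (so a half turn about z gives the same grasp; the last joint's range is limited). The gripper opens to 85 mm and grips with 20 to 120 N. Pads are 22 mm wide; open, the fingers measure 114 mm over their backs; the gripper's body (76 mm by 85 mm) begins 54 mm behind the grasp point. The pads swing forward as they close: fully open they stand 13 mm farther back than shut.
Start: joints at [-76.513, 7.471, 85.268, -0, 87.261, -4.893], TCP at [0.189, -0.569, 0.25] pointing down, gripper open.
Joint ranges: [-169.43, 169.43], [-51.17, 129.36], [1.28, 143.12], [-76.62, 256.62], [0, 156.53], [-152.29, 152.29]. Speed limits (degrees/s): [136.94, 136.94, 159.86, 180, 180, 180].

## Interface

Orientations are given as a 3x3 rotation matrix whose columns are the frame's x, y, z axes.
In Python, from plant import ctrl gives the robot as it stands.
- The arm moves only by the shell command python3 -m pendant 'ROWS' [OPENING]. ROWS is JSON, a list of rows, each a list of 6 numbers: the shift along the tool's x, y, z normalised to -1 to 1, where 1 is 25 cm, then the turn, a rotation vector about the tool's x, y, z normalised to -1 to 1, where 1 is 120 degrees. In form: [[tx, ty, tz, wx, wy, wz], ...]. A call has 1 to 20 rows; each row is the pose to reach, as a shift and turn from the pose commanded when the call began, along the tool's axes at that moment; what a row does not reach only later rows make up. A row lasts 1/12 s, in which the tool goes at most 41.7 mm and 7.16 degrees, less where a joint would pass 70% of its speed; a pose out of reach is approached as far as the arm can. A call with a number of a shift or a turn outside -1 to 1 is refused whole. A call with a gripper value outside its range is refused whole. OPENING is the opening, from -1 (shut) to 1 (fully open), set as the call begins (- or left out, the last holds). The fingers move at their own pace and stop on an object; the grip force is fixed at half the most. Time passes only in rows, so rows that repeat a pose let the fingers close. It gives the time, the measured TCP pose, the force, the opening and the grip force at its end, in the units of the state.
- ctrl.read_state(): the state, without advancing time (a new reading comes with each control period).
- ctrl.read_camera(name): name is "side" or "top"; returns the picture (480x640x3 uint8, red, green, blue); there is no depth.
- ctrl.camera_params(name): a dict with "fx", "fy", "cx", "cy" (pixels), "dist" ([k1, k2, p1, p2, k3] as OpenCV has them; the pictures are not rectified), "rvec" (rotation vector, rad) and "tvec" (3), from world to camera coordinates, as OpenCV has them. Camera axes: x right, y down, z forward; pixel columns grow to the right and rows downward; lengths in m; the calibration is good to about 2 mm. A picture is of the moment at which its call begins. camera_params takes no time and is no camera call.
- ctrl.sign_off(): hands the job in; it is judged then, once.
Trained networks look in the newest picture that a camera, given by its name, has taken for a name from the list of things; names that differ only in an ending like _2 or _b are one class to them, and where a whole thing is asked for, a point or a joint stands for the part that bears it (a point fixed in the world has none). Each returns a list of dicts, best first, with "confidence" (0 to 1); they miss things now and then, are a little off and sometimes report something else, mostly with a low value. They report only what shows in the picture. A call takes as long as a camera call.
- ctrl.spot_in(query, camera): "rect" ([centre column, centre row, width, height] in pixels, round what is visible of it).
- ctrl.masks_of(query, camera): "region" (480x640 bool, what is visible of it) and "rect" ([centre column, centre row, width, height] in pixels, round what is visible of it).
The state is a dict: "t": time; "joint_positions": joint angles; "qd": joint speeds; "joint_efforts": joint torques, N m; "position": TCP position; "orientation": TCP orientation; "wrist_force": force on the tool from outside, world axes, zero at the start; "torque": the same for the moment, N m; "grip_width": opening from 0.0 (shut) to 1.0 (fully open); "finger_force": force on a finger pad.
Only numpy, scipy, OpenCV 4.12 (cv2) and the standard library are available. Lean on these libraries where they do the work, as an engineer would, in place of code of your own. Each camera call takes 0.05 s, during which the arm holds its last target. There are 200 camera calls.

## Working session

There is one attempt and no reset: what is moved stays moved. The work goes in short steps, Python scripts to look and compute and a shell command to move; the robot and the scene stay as the last step left them, time stands still between calls to the robot, and variables do not carry over. Pictures are saved under pics/ and viewed, at most 14 in all, crops included, and the job is handed in when it is done.

```bash
ls; mkdir -p pics; python3 - <<'E'
from plant import ctrl
import cv2
for n in("top","side"):
    im=ctrl.read_camera(n); cv2.imwrite(f"pics/{n}0.png",im[:,:,::-1]); print(n,ctrl.camera_params(n))
    for q in("bed","carrier_1","tested_1","mat","drum","crank_grip","pawl","bench_loupe","screw_tin","bench_caliper"):
        print(q,[(round(d["confidence"],2),[int(v) for v in d["rect"]]) for d in ctrl.spot_in(q,n)][:6])
print(ctrl.read_state())
E
```

```text
pics
top {'fx': 594.7866700622433, 'fy': 594.7866700622433, 'cx': 312.8092146736053, 'cy': 242.65247913934445, 'dist': array([-0.07266345,  0.        ,  0.        ,  0.        ,  0.        ]), 'rvec': array([ 2.18575736, -2.12127287,  0.1741466 ]), 'tvec': array([0.0240365 , 0.56933483, 1.38806654])}
bed [(0.79, [374, 256, 158, 62])]
carrier_1 [(0.79, [206, 289, 35, 46]), (0.59, [163, 278, 30, 40]), (0.29, [422, 256, 42, 52])]
tested_1 [(0.61, [381, 251, 29, 41])]
mat [(0.9, [448, 320, 88, 52]), (0.24, [379, 250, 29, 43])]
drum []
crank_grip [(0.58, [426, 258, 41, 52]), (0.27, [405, 264, 13, 22])]
pawl []
bench_loupe [(0.69, [355, 203, 11, 10])]
screw_tin [(0.77, [332, 198, 17, 23])]
bench_caliper [(0.91, [427, 183, 70, 21])]
side {'fx': 552.8129392641146, 'fy': 552.8129392641146, 'cx': 327.986492931274, 'cy': 246.94899351082736, 'dist': array([-0.04421512,  0.        ,  0.        ,  0.        ,  0.        ]), 'rvec': array([ 0.18977932, -2.83144582,  1.24118447]), 'tvec': array([0.56709026, 0.08139323, 1.28377391])}
bed [(0.86, [339, 227, 63, 116])]
carrier_1 [(0.88, [367, 365, 49, 
[... 455 characters left out ...]
72632664e+01, -4.89347204e+00]), 'qd': array([ 0.01324064,  0.04060593,  0.05911194,  0.03790154,  0.04263804,
       -0.08915015]), 'joint_efforts': array([ 7.84596239e-06, -5.69335842e+01, -5.00868380e+01,  6.82578047e-05,
        1.33422240e-03, -2.33407388e-05]), 'position': array([ 0.18920816, -0.56937177,  0.24998794]), 'orientation': array([[ 9.48984682e-01,  3.15322173e-01, -8.60827412e-06],
       [ 3.15322173e-01, -9.48984681e-01,  4.65530660e-05],
       [ 6.51009364e-06, -4.68925262e-05, -9.99999999e-01]]), 'wrist_force': array([ 0.18410278, -0.36800047, -0.03179557]), 'torque': array([ 0.06319379, -0.05524797, -0.0142341 ]), 'finger_force': 0.0, 'grip_width': 1.0010419694934822}
```

```bash
python3 - <<'E'
import cv2
a=cv2.imread("pics/top0.png"); b=cv2.imread("pics/side0.png")
c=a[165:365,130:510]; cv2.imwrite("pics/top0c.png",cv2.resize(c,None,fx=2.1,fy=2.1,interpolation=cv2.INTER_CUBIC))
c=b[140:450,230:430]; cv2.imwrite("pics/side0c.png",cv2.resize(c,None,fx=1.9,fy=1.9,interpolation=cv2.INTER_CUBIC))
E
```

```text
(no output)
```

View pics/top0c.png

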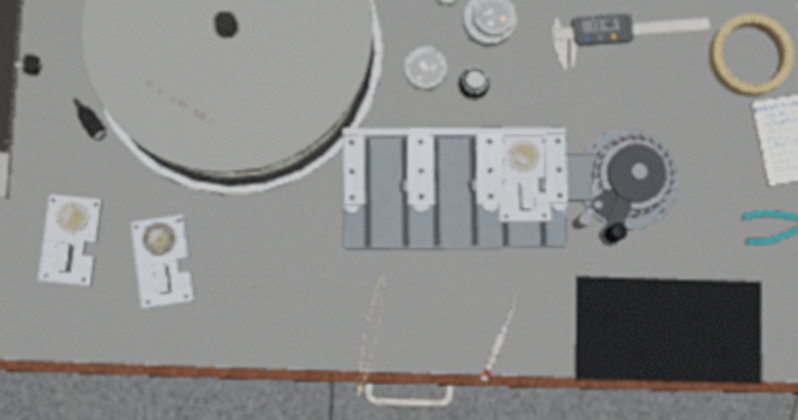

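View pics/side0c.png

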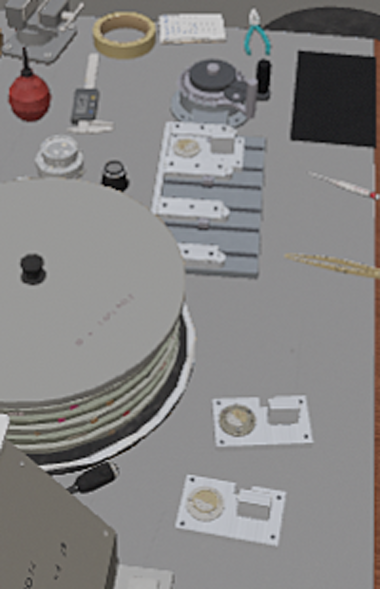

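```bash
cat > h.py <<'E'
import numpy as np, cv2
from plant import ctrl
from scipy.optimize import least_squares
P={n:ctrl.camera_params(n) for n in("top","side")}
def K(p): return np.array([[p["fx"],0,p["cx"]],[0,p["fy"],p["cy"]],[0,0,1]])
def proj(n,X):
    p=P[n]; return cv2.projectPoints(np.float64(X).reshape(-1,3),p["rvec"],p["tvec"],K(p),p["dist"])[0].reshape(-1,2)
def world(n,uv,z):
    p=P[n]; u=cv2.undistortPoints(np.float64(uv).reshape(-1,1,2),K(p),p["dist"]).reshape(-1,2)
    R=cv2.Rodrigues(p["rvec"])[0]; C=-R.T@p["tvec"]; d=np.c_[u,np.ones(len(u))]@R
    return C+d*((z-C[2])/d[:,2])[:,None]
def xf(pose,L):
    x,y,a=pose; c,s=np.cos(a),np.sin(a); L=np.atleast_2d(L)
    return np.c_[x+c*L[:,0]-s*L[:,1],y+s*L[:,0]+c*L[:,1],L[:,2]]
def fit(obs,p0):  # obs: (cam,uv,local xyz)
    f=lambda q:np.concatenate([(proj(c,xf(q,l))-np.array(uv)).ravel() for c,uv,l in obs])
    r=least_squares(f,p0,x_scale=[.01,.01,.05]); return r.x,np.abs(r.fun).max()
def rectfit(n,im,rect,thr,dark=False,k=8):
    u,v,w,h=rect; x0,y0=int(u-w/2-6),int(v-h/2-6); c=cv2.cvtColor(im[y0:int(v+h/2+6),x0:int(u+w/2+6)],cv2.COLOR_RGB2GRAY)
    c=cv2.resize(c,None,fx=k,fy=k,interpolation=cv2.INTER_CUBIC); m=((c<thr) if dark else (c>thr)).astype(np.uint8)
    cs=max(cv2.findContours(m,cv2.RETR_EXTERNAL,cv2.CHAIN_APPROX_NONE)[0],key=cv2.contourArea)
    return (cv2.boxPoints(cv2.minAreaRect(cs))+.5)/k-.5+[x0,y0]
E
python3 - <<'E'
from h import *
im=ctrl.read_camera("top"); g=cv2.cvtColor(im,cv2.COLOR_RGB2GRAY)
print(g[280,150:180],g[290,190:225])
cc=lambda x,y:np.array([130+(x+.5)/2.1-.5,165+(y+.5)/2.1-.5])
sc=lambda x,y:np.array([230+(x+.5)/1.9-.5,140+(y+.5)/1.9-.5])
b,e=fit([("top",cc(344,248),[-.08,.129,.014]),("top",cc(566,247),[-.08,-.129,.014]),("side",sc(260,275),[-.08,.129,.014]),("side",sc(266,137),[-.08,-.129,.014])],[.6,-.2,0])
print("bed",b,np.degrees(b[2]),e)
for r in([206,289,35,46],[163,278,30,40]):
    q=world("top",rectfit("top",im,r,195),.010); c=q.mean(0); E=[q[1]-q[0],q[2]-q[1]]
    L=max(E,key=np.linalg.norm); L=L*np.sign(L[0]); print("car",c,np.degrees(np.arctan2(L[1],L[0])),[np.linalg.norm(e) for e in E])
q=world("top",rectfit("top",im,[448,320,88,52],60,True),.003);print("mat",q.mean(0),q)
ax=xf(b,[0,-.205,.072])[0]; print("axis",ax, world("top",cc(640,171),.072), "handle",world("top",cc(618,227),.108),"post",world("top",cc(580,223),.10))
for q,r in(("loupe",[355,203]),("tin",[332,198]),("cal",[427,183])): print(q,world("top",r,.02))
print("spool",world("top",[cc(80,30),cc(230,185),cc(380,30)],.15))
E
```

```text
[170 190 198 196 197 197 193 186 188 178 178 191 189 187 192 196 195 195
 196 188 143 140 153 158 160 141 138 147 150 150] [150 148 147 149 168 189 196 196 195 196 196 198 194 195 195 197 194 189
 184 189 195 196 196 192 171 144 145 151 149 149 149 149 149 149 150]
bed [ 0.55754522 -0.04052939  0.04029016] 2.308456133701842 0.6738207275802779
car [0.4515084  0.29497343 0.01      ] 10.196336028082856 [np.float64(0.05613179203110263), np.float64(0.09726625634982011)]
car [0.47304905 0.40353066 0.01      ] -3.0901232832090337 [np.float64(0.09680420009783547), np.float64(0.056613844433266995)]
mat [ 0.38837821 -0.2961085   0.003     ] [[ 0.32932229 -0.18611763  0.003     ]
 [ 0.4472372  -0.18786168  0.003     ]
 [ 0.44786978 -0.40722857  0.003     ]
 [ 0.32908356 -0.40322612  0.003     ]]
axis [ 0.56580247 -0.24536302  0.072     ] [[ 0.56444612 -0.24635479  0.072     ]] handle [[ 0.49682695 -0.21414655  0.108     ]] post [[ 0.50080478 -0.17386026  0.1       ]]
loupe [[ 0.67352308 -0.06047548  0.02      ]]
tin [[ 0.68424209 -0.00340005  0.02      ]]
cal [[ 0.73052959 -0.23945865  0.02      ]]
spool [[0.6870761  0.37346617 0.15      ]
 [0.52462137 0.20443671 0.15      ]
 [0.69717845 0.05156295 0.15      ]]
```

```bash
cat >> h.py <<'E'
def rel(targets):  # targets (x,y,z,yaw deg of tool y); prints normalised rows
    s=ctrl.read_state(); p,R=s["position"],s["orientation"]
    for x,y,z,a in targets:
        a=np.radians(a); Y=np.array([np.cos(a),np.sin(a),0]); Z=np.array([0,0,-1.]); T=np.c_[np.cross(Y,Z),Y,Z]
        d=R.T@(np.array([x,y,z])-p)/.25; w=cv2.Rodrigues(R.T@T)[0].ravel()/np.radians(120)
        print("[%s]"%",".join("%.3f"%v for v in [*d,*w]))
def st():
    s=ctrl.read_state(); R=s["orientation"]
    print("t%.1f"%s["t"],np.round(s["position"],4),"yaw%.1f"%np.degrees(np.arctan2(R[1,1],R[0,1])),"F",np.round(s["wrist_force"],1),"M",np.round(s["torque"],2),"w%.3f"%s["grip_width"],"ff%.1f"%s["finger_force"],"j6 %.0f"%s["joint_positions"][5])
E
python3 - <<'E'
from h import *
rel([(.34,-.39,.2,-48),(.4925,-.212,.2,-25)])
E
```

```text
[0.799,-0.491,0.200,-0.000,-0.000,-0.197]
[1.602,-0.974,0.200,0.000,-0.000,-0.388]
```

```bash
python3 -m pendant '[[0.798,-0.490,0.2,0,0,-0.2],[0.798,-0.490,0.2,0,0,-0.2],[0.798,-0.490,0.2,0,0,-0.2],[0.798,-0.490,0.2,0,0,-0.2],[0.798,-0.490,0.2,0,0,-0.2],[0.798,-0.490,0.2,0,0,-0.2],[0.798,-0.490,0.2,0,0,-0.2],[0.798,-0.490,0.2,0,0,-0.2]]' 0.4; python3 - <<'E'
from h import *
st()
rel([(.4925,-.212,.17,-25),(.4925,-.212,.095,-25)])
E
```

```text
t: 1.82
position: [0.3408, -0.3888, 0.1997]
orientation: [[0.736, 0.676, -0.0], [0.676, -0.736, 0.0], [0.0, -0.001, -1.0]]
wrist_force: [-0.7, -0.9, 0.3]
grip_width: 0.702
finger_force: 0.0
t1.8 [ 0.3408 -0.3888  0.1997] yaw-47.4 F [-0.7 -0.9  0.3] M [ 0.04 -0.02  0.04] w0.702 ff0.0 j6 -7
[0.925,-0.110,0.119,-0.000,-0.000,-0.187]
[0.925,-0.110,0.419,-0.000,-0.000,-0.187]
```

```bash
python3 -m pendant '[[0.925,-0.11,0.1,0,0,-0.187],[0.925,-0.11,0.1,0,0,-0.187],[0.925,-0.11,0.1,0,0,-0.187],[0.925,-0.11,0.1,0,0,-0.187],[0.925,-0.11,0.1,0,0,-0.187],[0.925,-0.11,0.1,0,0,-0.187],[0.925,-0.11,0.1,0,0,-0.187],[0.925,-0.11,0.1,0,0,-0.187],[0.925,-0.11,0.1,0,0,-0.187]]'; python3 - <<'E'
from h import *
st()
a=cv2.cvtColor(ctrl.read_camera("top"),4)[200:310,360:480]; b=cv2.cvtColor(ctrl.read_camera("side"),4)[140:250,290:410]
cv2.imwrite("pics/s1.png",cv2.resize(np.hstack([a,b]),None,fx=3.2,fy=3.2,interpolation=2))
E
```

```text
t: 2.57
position: [0.492, -0.2153, 0.1753]
orientation: [[0.426, 0.905, -0.0], [0.905, -0.426, -0.001], [-0.001, 0.0, -1.0]]
wrist_force: [-1.0, -0.3, -0.1]
grip_width: 0.706
finger_force: 0.0
t2.6 [ 0.492  -0.2153  0.1753] yaw-25.2 F [-1.  -0.3 -0.1] M [-0.01  0.07  0.03] w0.706 ff0.0 j6 -4
```

View pics/s1.png

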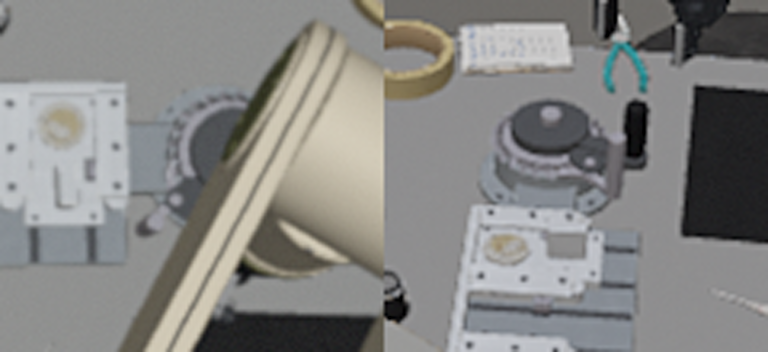

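```bash
python3 - <<'E'
from h import *
print(world("side",[[368.75,172.8]],.108),world("side",[[361.9,183.5]],.102))
print(proj("side",[.492,-.2153,.16]), "fingers mid seen", 290+(643-384)/3.2,140+50/3.2)
ax=np.array([.565,-.246])
for a in(140,145,150,155):
    r=np.radians(a);u=np.array([np.cos(r),np.sin(r)]);v=np.array([-u[1],u[0]])
    h=ax+.079*u+.012*v; p=ax+.081*u-.026*v
    print(a,h,p,proj("side",[[*h,.108],[*p,.102]]).round(1).tolist(),proj("top",[[*h,.108],[*p,.102]]).round(1).tolist())
E
```

```text
[[ 0.49596449 -0.21580326  0.108     ]] [[ 0.50982496 -0.17547748  0.102     ]]
[[371.52793533 155.85309071]] fingers mid seen 370.9375 155.625
140 [ 0.49676904 -0.20441231] [ 0.51966288 -0.17401705] [[368.1, 175.3], [357.9, 183.5]] [[419.8, 272.7], [406.2, 262.7]]
145 [ 0.49340407 -0.21051729] [ 0.51356167 -0.17824236] [[369.6, 174.1], [360.5, 182.7]] [[422.4, 274.3], [408.0, 265.4]]
150 [ 0.49058399 -0.2168923 ] [ 0.50785194 -0.18298334] [[370.9, 172.7], [362.9, 181.8]] [[425.2, 275.6], [410.0, 267.9]]
155 [ 0.48833027 -0.22348885] [ 0.50257714 -0.18820392] [[371.9, 171.3], [365.2, 180.8]] [[428.1, 276.7], [412.3, 270.3]]
```

```bash
python3 -m pendant '[[0,0,0.16,0,0,0],[0,0,0.32,0,0,0],[0,0,0.32,0,0,0],[0,0,0.32,0,0,0]]'; python3 -m pendant '[[0,0,0,0,0,0],[0,0,0,0,0,0],[0,0,0,0,0,0],[0,0,0,0,0,0],[0,0,0,0,0,0],[0,0,0,0,0,0]]' -1; python3 -c "
from h import *
st()"
```

```text
t: 3.0
position: [0.4896, -0.214, 0.0931]
orientation: [[0.427, 0.904, -0.005], [0.904, -0.427, 0.003], [0.0, -0.006, -1.0]]
wrist_force: [-0.1, -0.3, 0.5]
grip_width: 0.693
finger_force: 0.0
t: 3.5
position: [0.4949, -0.2157, 0.0982]
orientation: [[0.425, 0.905, 0.006], [0.905, -0.425, -0.004], [-0.001, 0.007, -1.0]]
wrist_force: [4.8, -3.3, 3.0]
grip_width: 0.216
finger_force: 58.6
t3.5 [ 0.4949 -0.2157  0.0982] yaw-25.2 F [ 4.8 -3.3  3. ] M [-0.51 -0.5   0.01] w0.216 ff58.6 j6 -4
```

```bash
python3 - <<'E'
from h import *
ph=np.radians(1.7)
for t in range(7,64,7):
    a=np.radians(t); tx=-.32*(np.sin(a+ph)-np.sin(ph)); ty=.32*(np.cos(ph)-np.cos(a+ph))+.012
    print("[%.3f,%.3f,0,0,0,%.3f],"%(tx,ty,-t/120),end="")
E
```

```text
[-0.039,0.016,0,0,0,-0.058],[-0.077,0.024,0,0,0,-0.117],[-0.114,0.037,0,0,0,-0.175],[-0.149,0.054,0,0,0,-0.233],[-0.182,0.075,0,0,0,-0.292],[-0.212,0.101,0,0,0,-0.350],[-0.238,0.129,0,0,0,-0.408],[-0.261,0.161,0,0,0,-0.467],[-0.280,0.195,0,0,0,-0.525],
```

```bash
python3 -m pendant '[[-0.02,0.012,0,0,0,-0.03],[-0.039,0.016,0,0,0,-0.058],[-0.058,0.02,0,0,0,-0.088],[-0.077,0.024,0,0,0,-0.117],[-0.096,0.03,0,0,0,-0.146],[-0.114,0.037,0,0,0,-0.175],[-0.132,0.045,0,0,0,-0.204],[-0.149,0.054,0,0,0,-0.233],[-0.166,0.064,0,0,0,-0.262],[-0.182,0.075,0,0,0,-0.292],[-0.197,0.088,0,0,0,-0.321],[-0.212,0.101,0,0,0,-0.35],[-0.225,0.115,0,0,0,-0.379],[-0.238,0.129,0,0,0,-0.408],[-0.25,0.145,0,0,0,-0.437],[-0.261,0.161,0,0,0,-0.467],[-0.271,0.178,0,0,0,-0.496],[-0.28,0.195,0,0,0,-0.525]]'; python3 -c "
from h import *
st()
p=ctrl.read_state()['position'][:2]
for a in([.568,-.2475],[.565,-.246]):
  d=p-a;print(np.hypot(*d),np.degrees(np.arctan2(d[1],d[0])))"
```

```text
t: 5.0
position: [0.5075, -0.2982, 0.0982]
orientation: [[-0.616, 0.787, 0.002], [0.787, 0.616, -0.001], [-0.002, 0.001, -1.0]]
wrist_force: [-6.2, 8.7, 13.5]
grip_width: 0.212
finger_force: 59.8
t5.0 [ 0.5075 -0.2982  0.0982] yaw38.1 F [-6.2  8.7 13.5] M [1.34 0.99 0.42] w0.212 ff59.8 j6 -74
0.07891335036771778 -139.99977956725468
0.07764042442714672 -137.72815083782882
```

```bash
python3 - <<'E'
from h import *
ph=np.radians(1.9)
for t in [*range(4,60,4),60]:
    a=np.radians(t); tx=-.32*(np.sin(a+ph)-np.sin(ph)); ty=.32*(np.cos(ph)-np.cos(a+ph))
    print("[%.3f,%.3f,0,0,0,%.3f],"%(tx,ty,-t/120),end="")
E
```

```text
[-0.022,0.002,0,0,0,-0.033],[-0.044,0.005,0,0,0,-0.067],[-0.066,0.009,0,0,0,-0.100],[-0.088,0.015,0,0,0,-0.133],[-0.109,0.023,0,0,0,-0.167],[-0.129,0.032,0,0,0,-0.200],[-0.149,0.042,0,0,0,-0.233],[-0.168,0.054,0,0,0,-0.267],[-0.186,0.067,0,0,0,-0.300],[-0.203,0.082,0,0,0,-0.333],[-0.219,0.097,0,0,0,-0.367],[-0.234,0.114,0,0,0,-0.400],[-0.248,0.131,0,0,0,-0.433],[-0.260,0.150,0,0,0,-0.467],[-0.272,0.169,0,0,0,-0.500],
```

```bash
python3 -m pendant '[[-0.022,0.002,0,0,0,-0.033],[-0.044,0.005,0,0,0,-0.067],[-0.066,0.009,0,0,0,-0.100],[-0.088,0.015,0,0,0,-0.133],[-0.109,0.023,0,0,0,-0.167],[-0.129,0.032,0,0,0,-0.200],[-0.149,0.042,0,0,0,-0.233],[-0.168,0.054,0,0,0,-0.267],[-0.186,0.067,0,0,0,-0.300],[-0.203,0.082,0,0,0,-0.333],[-0.219,0.097,0,0,0,-0.367],[-0.234,0.114,0,0,0,-0.400],[-0.248,0.131,0,0,0,-0.433],[-0.260,0.150,0,0,0,-0.467],[-0.272,0.169,0,0,0,-0.500],[-0.272,0.169,0,0,0,-0.500]]'; python3 -c "
from h import *
st()
p=ctrl.read_state()['position'][:2]
for a in([.568,-.2475],[.565,-.246]):
  d=p-a;print(np.hypot(*d),np.degrees(np.arctan2(d[1],d[0])))"
```

```text
t: 6.33
position: [0.5821, -0.3236, 0.0981]
orientation: [[-0.99, -0.143, -0.001], [-0.143, 0.99, 0.003], [0.001, 0.003, -1.0]]
wrist_force: [-15.9, 15.4, 20.4]
grip_width: 0.217
finger_force: 60.8
t6.3 [ 0.5821 -0.3236  0.0981] yaw98.2 F [-15.9  15.4  20.4] M [2.33 2.3  0.69] w0.217 ff60.8 j6 -132
0.0773726530155107 -79.47164059720272
0.07944063060493428 -77.5416619390702
```

```bash
python3 -m pendant '[[0.008,0,0,0,0,0.01],[0.016,0,0,0,0,0.02],[0.024,0,0,0,0,0.03],[0.032,0,0,0,0,0.04],[0.04,0,0,0,0,0.05],[0.04,0,0,0,0,0.05]]'; python3 -c "
from h import *
st()
p=ctrl.read_state()['position'][:2]
for a in([.568,-.2475],[.565,-.246]):
  d=p-a;print(np.hypot(*d),np.degrees(np.arctan2(d[1],d[0])))"
```

```text
t: 6.83
position: [0.5721, -0.325, 0.0982]
orientation: [[-0.999, -0.032, 0.0], [-0.032, 0.999, 0.003], [-0.0, 0.003, -1.0]]
wrist_force: [-7.5, 15.2, 15.2]
grip_width: 0.218
finger_force: 60.4
t6.8 [ 0.5721 -0.325   0.0982] yaw91.8 F [-7.5 15.2 15.2] M [2.36 1.35 0.31] w0.218 ff60.4 j6 -126
0.0775884412152516 -86.98166629957355
0.07929799099233587 -84.87365338883494
```

```bash
python3 -m pendant '[[0.008,0,0,0,0,0.01],[0.016,0,0,0,0,0.02],[0.024,0,0,0,0,0.03],[0.024,0,0,0,0,0.03],[0.024,0,0,0,0,0.03]]'; python3 -c "
from h import *
st()
p=ctrl.read_state()['position'][:2]
for a in([.568,-.2475],[.565,-.246]):
  d=p-a;print(np.hypot(*d),np.degrees(np.arctan2(d[1],d[0])))"
```

```text
t: 7.25
position: [0.5694, -0.325, 0.0982]
orientation: [[-1.0, 0.029, 0.007], [0.029, 1.0, 0.002], [-0.007, 0.002, -1.0]]
wrist_force: [9.0, 12.7, 5.5]
grip_width: 0.216
finger_force: 59.1
t7.2 [ 0.5694 -0.325   0.0982] yaw88.3 F [ 9.  12.7  5.5] M [ 2.19 -1.31 -0.13] w0.216 ff59.1 j6 -123
0.07755983981345636 -88.95829641688593
0.07916994452161645 -86.80676667863611
```

```bash
python3 -m pendant '[[0,0,0,0,0,0],[0,0,0,0,0,0],[0,0,0,0,0,0],[0,0,-0.1,0,0,0],[0,0,-0.2,0,0,0],[0,0,-0.3,0,0,0],[0,0,-0.4,0,0,0],[0,0,-0.4,0,0,0]]' 0.4; python3 - <<'E'
from h import *
st()
a=cv2.cvtColor(ctrl.read_camera("top"),4); cv2.imwrite("pics/t2.png",a); b=cv2.cvtColor(ctrl.read_camera("side"),4); cv2.imwrite("pics/sd2.png",b)
cv2.imwrite("pics/s2.png",np.hstack([cv2.resize(a[215:295,350:430],None,fx=5,fy=5,interpolation=2),cv2.resize(b[155:255,290:390],None,fx=4,fy=4,interpolation=2)]))
E
```

```text
t: 7.92
position: [0.568, -0.3297, 0.2026]
orientation: [[-0.999, 0.032, 0.008], [0.032, 0.999, -0.006], [-0.008, -0.006, -1.0]]
wrist_force: [0.9, -0.8, 2.0]
grip_width: 0.696
finger_force: 0.0
t7.9 [ 0.568  -0.3297  0.2026] yaw88.2 F [ 0.9 -0.8  2. ] M [ 0.03 -0.04 -0.02] w0.696 ff0.0 j6 -123
```

View pics/s2.png

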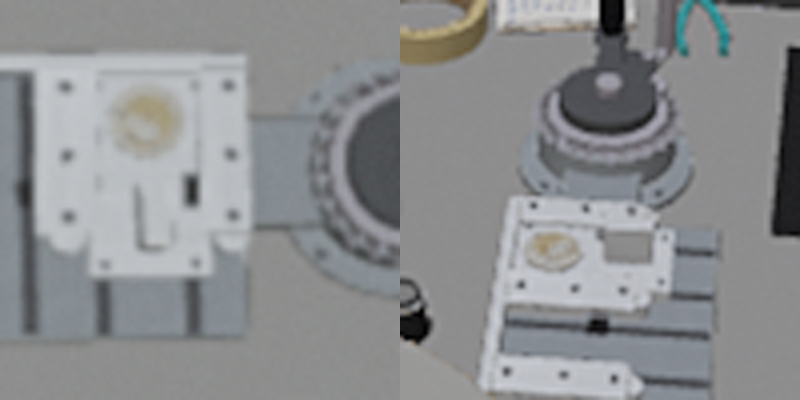

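```bash
python3 - <<'E'
from h import *
t=lambda x,y:np.array([350+(x+.5)/5-.5,215+(y+.5)/5-.5]); s=lambda x,y:np.array([290+(x-400+.5)/4-.5,155+(y+.5)/4-.5])
print("axis",world("side",s(607,80),.072))
fl,fr=world("top",[t(90,275),t(213,276)],.024); print(fl,fr,(fl+fr)/2,np.linalg.norm(fl-fr),np.degrees(np.arctan2(*(fl-fr)[[0,1]])))
fl,fr=world("side",[s(655,306),s(672,228)],.024); print(fl,fr)
print("deck",world("top",[t(247,337)],.014),world("side",[s(721,230)],.014))
# predict rib for bed pose
for b in([.5575,-.0405,.0403],[.5595,-.0425,.0403]):
    print(proj("top",xf(b,[[-.006,-.073,.054],[-.006,-.087,.054],[-.038,-.087,.054],[-.038,-.073,.054],[-.05,-.05,.024],[-.05,-.11,.024]])).round(1).tolist())
E
```

```text
axis [[ 0.56921979 -0.24860932  0.072     ]]
[ 0.509082   -0.09370663  0.024     ] [ 0.51037263 -0.1535492   0.024     ] [ 0.50972731 -0.12362792  0.024     ] 0.059856484425852625 -1.2355140396641733
[ 0.51910132 -0.08061002  0.024     ] [ 0.51558619 -0.1586378   0.024     ]
deck [[ 0.48204995 -0.17201024  0.014     ]] [[ 0.48433684 -0.17344782  0.014     ]]
[[377.6, 249.7], [383.5, 249.6], [383.9, 262.9], [378.0, 263.0], [367.1, 269.4], [391.7, 269.1]]
[[378.5, 248.8], [384.3, 248.8], [384.7, 262.1], [378.8, 262.2], [367.9, 268.6], [392.6, 268.3]]
```

```bash
python3 - <<'E'
from h import *
rel([(.539,-.1225,.19,91.8),(.539,-.1225,.055,91.8)])
E
```

```text
[0.136,0.820,0.026,-0.001,0.001,-0.030]
[0.137,0.822,0.566,-0.001,0.001,-0.030]
```

```bash
python3 -m pendant '[[0.136,0.82,0.03,0,0,-0.03],[0.136,0.82,0.03,0,0,-0.03],[0.136,0.82,0.03,0,0,-0.03],[0.136,0.82,0.03,0,0,-0.03],[0.136,0.82,0.03,0,0,-0.03],[0.136,0.82,0.03,0,0,-0.03],[0.136,0.82,0.03,0,0,-0.03],[0.137,0.822,0.2,0,0,-0.03],[0.137,0.822,0.3,0,0,-0.03],[0.137,0.822,0.3,0,0,-0.03],[0.137,0.822,0.3,0,0,-0.03]]' 0; python3 - <<'E'
from h import *
st(); rel([(.539,-.1225,.055,91.8)])
b=cv2.cvtColor(ctrl.read_camera("side"),4); cv2.imwrite("pics/s3.png",cv2.resize(b[120:255,270:420],None,fx=4,fy=4,interpolation=2))
E
```

```text
t: 8.93
position: [0.536, -0.1215, 0.1178]
orientation: [[-1.0, -0.031, -0.005], [-0.031, 1.0, 0.001], [0.005, 0.002, -1.0]]
wrist_force: [-0.0, 0.5, -0.0]
grip_width: 0.498
finger_force: 0.0
t8.9 [ 0.536  -0.1215  0.1178] yaw91.8 F [-0.   0.5 -0. ] M [-0.02  0.04 -0.01] w0.498 ff0.0 j6 -110
[-0.013,-0.005,0.251,0.001,-0.002,-0.000]
```

View pics/s3.png

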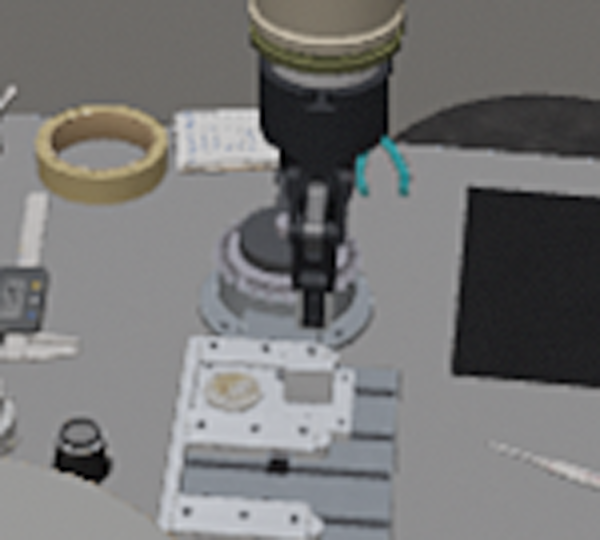

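```bash
python3 -m pendant '[[-0.01,0,0.1,0,0,0],[-0.01,0,0.18,0,0,0],[-0.01,0,0.22,0,0,0],[-0.01,0,0.252,0,0,0],[-0.01,0,0.252,0,0,0],[-0.01,0,0.252,0,0,0]]'; python3 -m pendant '[[0,0,0,0,0,0],[0,0,0,0,0,0],[0,0,0,0,0,0],[0,0,0,0,0,0],[0,0,0,0,0,0],[0,0,0,0,0,0]]' -1; python3 -c "
from h import *
st()"
```

```text
t: 9.48
position: [0.5409, -0.1213, 0.058]
orientation: [[-1.0, -0.032, 0.001], [-0.032, 1.0, -0.0], [-0.001, -0.0, -1.0]]
wrist_force: [0.1, -0.5, 0.4]
grip_width: 0.502
finger_force: 0.0
t: 9.98
position: [0.5415, -0.1218, 0.0584]
orientation: [[-0.999, -0.032, 0.003], [-0.032, 0.999, -0.002], [-0.003, -0.002, -1.0]]
wrist_force: [-0.5, -3.7, 5.9]
grip_width: 0.151
finger_force: 37.8
t10.0 [ 0.5415 -0.1218  0.0584] yaw91.8 F [-0.5 -3.7  5.9] M [-0.6   0.    0.04] w0.151 ff37.8 j6 -110
```

```bash
python3 -m pendant '[[0,0,0,0,0,0],[0,0,-0.003,0,0,0],[0.02,0,-0.004,0,0,0],[0.04,0,-0.004,0,0,0],[0.065,0,-0.004,0,0,0],[0.09,0,-0.004,0,0,0],[0.12,0,-0.004,0,0,0],[0.15,0,-0.004,0,0,0],[0.18,0,-0.004,0,0,0],[0.2,0,-0.004,0,0,0],[0.2,0,-0.004,0,0,0]]'; python3 -c "
from h import *
st()"
```

```text
t: 10.9
position: [0.4903, -0.1231, 0.0586]
orientation: [[-1.0, -0.031, 0.001], [-0.031, 1.0, -0.001], [-0.001, -0.001, -1.0]]
wrist_force: [-1.3, -5.1, 3.9]
grip_width: 0.144
finger_force: 63.1
t10.9 [ 0.4903 -0.1231  0.0586] yaw91.8 F [-1.3 -5.1  3.9] M [-0.73  0.24 -0.2 ] w0.144 ff63.1 j6 -112
```

```bash
python3 -m pendant '[[0.03,-0.005,0,0,0,0],[0.06,-0.008,0,0,0,0],[0.09,-0.008,0,0,0,0],[0.12,-0.008,0,0,0,0],[0.15,-0.008,0,0,0,0],[0.18,-0.008,0,0,0,0],[0.2,-0.008,0,0,0,0],[0.2,-0.008,0,0,0,0],[0.2,-0.008,-0.03,0,0,0],[0.2,-0.008,-0.06,0,0,0],[0.2,-0.008,-0.09,0,0,0],[0.2,-0.008,-0.09,0,0,0]]'; python3 -c "
from h import *
st()
rel([(.388-.022,-.35,.075,91.8),(.388-.022,-.35,.044,91.8)])"
```

```text
t: 11.9
position: [0.4411, -0.1264, 0.082]
orientation: [[-0.999, -0.032, 0.001], [-0.032, 0.999, -0.001], [-0.001, -0.001, -1.0]]
wrist_force: [0.5, 0.4, -2.4]
grip_width: 0.144
finger_force: 62.2
t11.9 [ 0.4411 -0.1264  0.082 ] yaw91.8 F [ 0.5  0.4 -2.4] M [-0.03  0.07  0.  ] w0.144 ff62.2 j6 -114
[0.329,-0.884,0.028,-0.000,0.001,0.000]
[0.329,-0.884,0.152,-0.000,0.001,0.000]
```

```bash
python3 -m pendant '[[0.02,-0.04,0,0,0,0],[0.06,-0.11,0,0,0,0],[0.1,-0.2,0,0,0,0],[0.15,-0.29,0,0,0,0],[0.2,-0.38,0,0,0,0],[0.25,-0.47,0,0,0,0],[0.28,-0.56,0,0,0,0],[0.31,-0.63,0,0,0,0],[0.322,-0.669,0,0,0,0],[0.322,-0.669,0,0,0,0],[0.322,-0.669,0.04,0,0,0],[0.322,-0.669,0.08,0,0,0],[0.322,-0.669,0.11,0,0,0],[0.322,-0.669,0.126,0,0,0],[0.322,-0.669,0.126,0,0,0],[0.322,-0.669,0.126,0,0,0]]'; python3 -c "
from h import *
st()"
```

```text
t: 13.23
position: [0.3653, -0.2949, 0.0482]
orientation: [[-0.999, -0.033, -0.001], [-0.033, 0.999, 0.001], [0.001, 0.001, -1.0]]
wrist_force: [-0.2, 0.7, -2.3]
grip_width: 0.142
finger_force: 62.2
t13.2 [ 0.3653 -0.2949  0.0482] yaw91.9 F [-0.2  0.7 -2.3] M [0.   0.   0.05] w0.142 ff62.2 j6 -137
```

```bash
python3 -m pendant '[[0,0,0.004,0,0,0],[0,0,0.007,0,0,0],[0,0,0.007,0,0,0],[0,0,0.007,0,0,0]]'; python3 -c "
from h import *
st()"
```

```text
t: 13.57
position: [0.3655, -0.2955, 0.0474]
orientation: [[-0.999, -0.032, 0.0], [-0.032, 0.999, 0.0], [-0.0, 0.0, -1.0]]
wrist_force: [-2.5, 3.8, 4.0]
grip_width: 0.143
finger_force: 63.2
t13.6 [ 0.3655 -0.2955  0.0474] yaw91.8 F [-2.5  3.8  4. ] M [0.77 0.19 0.1 ] w0.143 ff63.2 j6 -137
```

Touched down. Release, lift, and head to the left; check the carriers on the way.

```bash
python3 -m pendant '[[0,0,0,0,0,0],[0,0,0,0,0,0],[0,0,0,0,0,0],[0,0,0,0,0,0],[0,0,-0.1,0,0,0],[0,0,-0.2,0,0,0],[0,0,-0.35,0,0,0],[0,0,-0.4,0,0,0],[0,0,-0.4,0,0,0]]' 0; python3 - <<'E'
from h import *
st()
im=ctrl.read_camera("top")
R=[d for d in ctrl.masks_of("carrier_1","top")]
print([(round(d["confidence"],2),[int(v) for v in d["rect"]]) for d in R])
for d in R:
    if d["rect"][0]>330: continue
    q=world("top",rectfit("top",im,d["rect"],172),.010); c=q.mean(0); E=[q[1]-q[0],q[2]-q[1]]
    L=max(E,key=np.linalg.norm); L=L*np.sign(L[0]); a=np.arctan2(L[1],L[0]); print("car",c,np.degrees(a),[np.linalg.norm(e) for e in E],"rib",c[0]-.022*np.cos(a),c[1]-.022*np.sin(a))
p=ctrl.read_state()["position"]; rel([(.43,-.05,.2,91.8)])
E
```

```text
t: 14.32
position: [0.3674, -0.2981, 0.152]
orientation: [[-0.999, -0.032, 0.006], [-0.032, 0.999, -0.006], [-0.006, -0.006, -1.0]]
wrist_force: [0.5, -0.6, 0.2]
grip_width: 0.502
finger_force: 0.0
t14.3 [ 0.3674 -0.2981  0.152 ] yaw91.8 F [ 0.5 -0.6  0.2] M [-0.01 -0.07 -0.03] w0.502 ff0.0 j6 -137
[(0.98, [206, 288, 32, 45]), (0.62, [163, 278, 32, 41]), (0.27, [455, 262, 25, 6])]
car [0.45154922 0.29503138 0.01      ] 10.187981268319891 [np.float64(0.060460899074672454), np.float64(0.10091605668909887)] rib 0.42989609596559464 0.29114005682731076
car [0.47301537 0.40398618 0.01      ] -3.6476712255367656 [np.float64(0.10147661239691738), np.float64(0.060377278192976475)] rib 0.4510599423986499 0.40538584082778456
[-0.289,0.976,-0.211,-0.001,0.000,0.000]
```

```bash
python3 -m pendant '[[-0.26,0.98,-0.2,0,0,0],[-0.26,0.98,-0.2,0,0,0],[-0.26,0.98,-0.2,0,0,0],[-0.26,0.98,-0.2,0,0,0],[-0.26,0.98,-0.2,0,0,0],[-0.26,0.98,-0.2,0,0,0],[-0.26,0.98,-0.2,0,0,0],[-0.26,0.98,-0.2,0,0,0]]' ; python3 - <<'E'
from h import *
st(); rel([(.43,.19,.16,100.2)])
E
```

```text
t: 15.08
position: [0.4224, -0.0463, 0.1961]
orientation: [[-0.999, -0.037, -0.001], [-0.037, 0.999, 0.001], [0.001, 0.001, -1.0]]
wrist_force: [0.2, -1.0, 0.7]
grip_width: 0.498
finger_force: 0.0
t15.1 [ 0.4224 -0.0463  0.1961] yaw92.1 F [ 0.2 -1.   0.7] M [-0.04 -0.01 -0.01] w0.498 ff0.0 j6 -105
[-0.065,0.943,0.145,0.000,-0.001,-0.068]
```

```bash
python3 -m pendant '[[-0.065,0.943,0.145,0,0,-0.07],[-0.065,0.943,0.145,0,0,-0.07],[-0.065,0.943,0.145,0,0,-0.07],[-0.065,0.943,0.145,0,0,-0.07],[-0.065,0.943,0.145,0,0,-0.07],[-0.065,0.943,0.145,0,0,-0.07],[-0.065,0.943,0.145,0,0,-0.07],[-0.065,0.943,0.145,0,0,-0.07]]' ; python3 - <<'E'
from h import *
st(); rel([(.43,.291,.1,100.2),(.43,.291,.044,100.2)])
E
```

```text
t: 15.75
position: [0.4302, 0.1869, 0.1587]
orientation: [[-0.984, -0.18, -0.004], [-0.18, 0.984, -0.002], [0.004, -0.001, -1.0]]
wrist_force: [0.8, -0.6, -0.0]
grip_width: 0.499
finger_force: 0.0
t15.8 [0.4302 0.1869 0.1587] yaw100.3 F [ 0.8 -0.6 -0. ] M [ 0.02  0.05 -0.  ] w0.499 ff0.0 j6 -83
[-0.075,0.410,0.234,-0.001,-0.002,0.001]
[-0.076,0.410,0.458,-0.001,-0.002,0.001]
```

```bash
python3 -m pendant '[[-0.075,0.41,0.2,0,0,0],[-0.075,0.41,0.2,0,0,0],[-0.075,0.41,0.2,0,0,0],[-0.075,0.41,0.25,0,0,0],[-0.075,0.41,0.35,0,0,0],[-0.075,0.41,0.42,0,0,0],[-0.075,0.41,0.46,0,0,0],[-0.075,0.41,0.47,0,0,0],[-0.075,0.41,0.47,0,0,0]]'; python3 -m pendant '[[0,0,0,0,0,0],[0,0,0,0,0,0],[0,0,0,0,0,0],[0,0,0,0,0,0],[0,0,0,0,0,0],[0,0,0,0,0,0],[0,0,0,0,0,0]]' -1; python3 - <<'E'
from h import *
st()
a=cv2.cvtColor(ctrl.read_camera("top"),4);b=cv2.cvtColor(ctrl.read_camera("side"),4)
cv2.imwrite("pics/s4.png",np.hstack([cv2.resize(a[240:340,130:250],None,fx=3.3,fy=3.3,interpolation=2),cv2.resize(b[320:420,310:430],None,fx=3.3,fy=3.3,interpolation=2)]))
E
```

```text
t: 16.5
position: [0.4314, 0.2897, 0.0427]
orientation: [[-0.984, -0.176, -0.002], [-0.176, 0.984, -0.001], [0.002, -0.001, -1.0]]
wrist_force: [-0.6, 0.2, -0.3]
grip_width: 0.503
finger_force: 0.0
t: 17.08
position: [0.4328, 0.2918, 0.0452]
orientation: [[-0.984, -0.178, 0.003], [-0.178, 0.984, 0.001], [-0.003, 0.0, -1.0]]
wrist_force: [-0.5, -2.5, 6.6]
grip_width: 0.142
finger_force: 61.0
t17.1 [0.4328 0.2918 0.0452] yaw100.2 F [-0.5 -2.5  6.6] M [-0.38  0.02 -0.01] w0.142 ff61.0 j6 -72
```

View pics/s4.png

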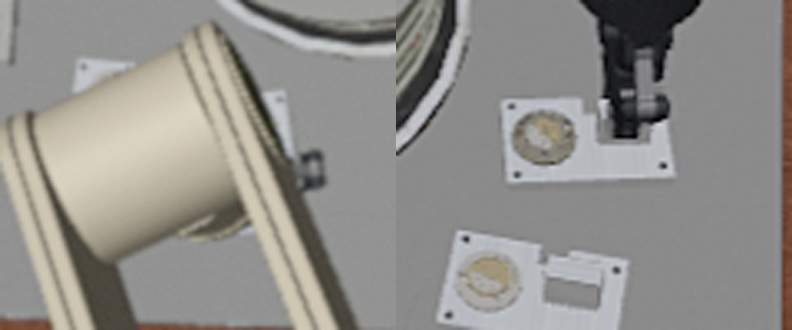

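```bash
python3 -m pendant '[[0,0,-0.03,0,0,0],[0,0,-0.08,0,0,0],[0.02,0,-0.14,0,0,0],[0.06,0,-0.2,0,0,0],[0.12,0,-0.24,0,0,0],[0.16,0,-0.25,0,0,0],[0.16,0,-0.25,0,0,0]]'; python3 - <<'E'
from h import *
st(); rel([(.39,.06,.1,91.8)])
E
```

```text
t: 17.77
position: [0.3914, 0.2847, 0.1079]
orientation: [[-0.984, -0.178, 0.001], [-0.178, 0.984, 0.001], [-0.001, 0.001, -1.0]]
wrist_force: [0.4, -1.2, -2.4]
grip_width: 0.143
finger_force: 59.9
t17.8 [0.3914 0.2847 0.1079] yaw100.3 F [ 0.4 -1.2 -2.4] M [-0.04  0.05  0.02] w0.143 ff59.9 j6 -70
[0.166,-0.883,0.031,0.000,0.001,0.071]
```

```bash
python3 -m pendant '[[0.01,-0.05,0,0,0,0.005],[0.03,-0.14,0,0,0,0.01],[0.05,-0.25,0,0,0,0.02],[0.07,-0.37,0,0,0,0.03],[0.09,-0.49,0,0,0,0.04],[0.11,-0.61,0,0,0,0.05],[0.135,-0.72,0,0,0,0.06],[0.155,-0.82,0,0,0,0.07],[0.166,-0.883,0,0,0,0.071],[0.166,-0.883,0,0,0,0.071]]'; python3 - <<'E'
from h import *
st(); rel([(.44,-.1252,.1,91.8),(.44,-.1252,.061,91.8)])
E
```

```text
t: 18.6
position: [0.3904, 0.0566, 0.106]
orientation: [[-1.0, -0.026, -0.0], [-0.026, 1.0, -0.001], [0.0, -0.001, -1.0]]
wrist_force: [-0.6, 0.5, -2.7]
grip_width: 0.149
finger_force: 59.9
t18.6 [0.3904 0.0566 0.106 ] yaw91.5 F [-0.6  0.5 -2.7] M [0.04 0.05 0.02] w0.149 ff59.9 j6 -91
[-0.179,-0.732,0.025,-0.001,-0.000,-0.003]
[-0.179,-0.732,0.181,-0.001,-0.000,-0.003]
```

```bash
python3 -m pendant '[[0,-0.05,0,0,0,0],[0,-0.12,0,0,0,0],[-0.02,-0.22,0,0,0,0],[-0.05,-0.33,0,0,0,0],[-0.08,-0.44,0,0,0,0],[-0.11,-0.54,0,0,0,0],[-0.14,-0.63,0.02,0,0,0],[-0.165,-0.7,0.02,0,0,-0.003],[-0.179,-0.732,0.04,0,0,-0.003],[-0.179,-0.732,0.08,0,0,-0.003],[-0.179,-0.732,0.12,0,0,-0.003],[-0.179,-0.732,0.15,0,0,-0.003],[-0.179,-0.732,0.155,0,0,-0.003],[-0.179,-0.732,0.155,0,0,-0.003]]'; python3 - <<'E'
from h import *
st(); rel([(.44,-.1252,.061,91.8),(.545,-.1219,.061,91.8)])
a=cv2.cvtColor(ctrl.read_camera("top"),4);b=cv2.cvtColor(ctrl.read_camera("side"),4)
cv2.imwrite("pics/s5.png",np.hstack([cv2.resize(a[215:315,310:430],None,fx=3.3,fy=3.3,interpolation=2),cv2.resize(b[165:265,290:410],None,fx=3.3,fy=3.3,interpolation=2)]))
E
```

```text
t: 19.77
position: [0.4394, -0.1205, 0.0659]
orientation: [[-0.999, -0.037, -0.003], [-0.037, 0.999, 0.001], [0.002, 0.001, -1.0]]
wrist_force: [0.1, 0.7, -1.5]
grip_width: 0.147
finger_force: 59.8
t19.8 [ 0.4394 -0.1205  0.0659] yaw92.1 F [ 0.1  0.7 -1.5] M [0.   0.01 0.01] w0.147 ff59.8 j6 -114
[-0.002,-0.019,0.019,0.001,-0.001,0.003]
[-0.422,-0.021,0.018,0.001,-0.001,0.003]
```

View pics/s5.png

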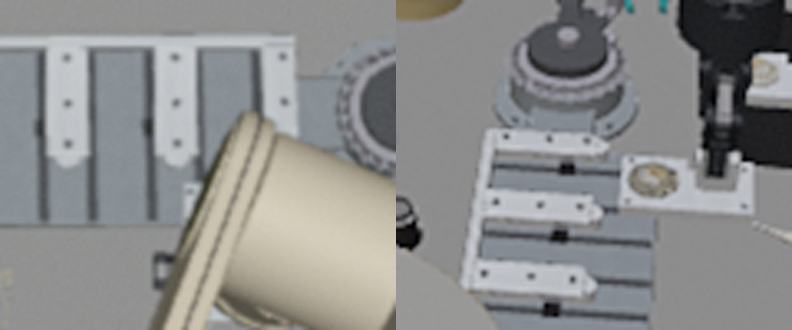

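```bash
python3 -m pendant '[[0,-0.01,0.01,0,0,0],[0,-0.019,0.02,0,0,0.003],[0,-0.019,0.027,0,0,0.003],[0,-0.019,0.027,0,0,0.003],[0,-0.019,0.027,0,0,0.003]]'; python3 - <<'E'
from h import *
st(); rel([(.545,-.1219,.059,91.8)])
E
```

```text
t: 20.28
position: [0.4407, -0.1266, 0.0604]
orientation: [[-1.0, -0.029, -0.0], [-0.029, 1.0, 0.0], [0.0, 0.0, -1.0]]
wrist_force: [0.3, 0.2, -2.3]
grip_width: 0.142
finger_force: 59.9
t20.3 [ 0.4407 -0.1266  0.0604] yaw91.7 F [ 0.3  0.2 -2.3] M [ 0.01 -0.02 -0.  ] w0.142 ff59.9 j6 -114
[-0.418,0.007,0.005,0.000,-0.000,-0.001]
```

```bash
python3 -m pendant '[[-0.01,0.004,0.003,0,0,0],[-0.03,0.004,0.004,0,0,0],[-0.05,0.004,0.004,0,0,0],[-0.07,0.004,0.004,0,0,0],[-0.09,0.004,0.004,0,0,0],[-0.11,0.004,0.004,0,0,0],[-0.13,0.004,0.004,0,0,0],[-0.15,0.004,0.004,0,0,0],[-0.17,0.004,0.004,0,0,0],[-0.19,0.004,0.004,0,0,0],[-0.19,0.004,0.004,0,0,0]]'; python3 - <<'E'
from h import *
st(); rel([(.545,-.1219,.059,91.8)])
E
```

```text
t: 21.2
position: [0.4893, -0.1243, 0.0597]
orientation: [[-1.0, -0.03, 0.001], [-0.03, 1.0, -0.0], [-0.001, -0.0, -1.0]]
wrist_force: [-0.3, -0.5, -1.0]
grip_width: 0.144
finger_force: 59.9
t21.2 [ 0.4893 -0.1243  0.0597] yaw91.7 F [-0.3 -0.5 -1. ] M [-0.03  0.08 -0.02] w0.144 ff59.9 j6 -112
[-0.223,0.003,0.003,-0.000,0.000,-0.001]
```

```bash
python3 -m pendant '[[-0.02,0.002,0,0,0,0],[-0.04,0.002,0,0,0,0],[-0.06,0.003,0,0,0,0],[-0.08,0.003,0,0,0,0],[-0.1,0.003,0,0,0,0],[-0.12,0.003,0,0,0,0],[-0.14,0.003,0,0,0,0],[-0.16,0.003,0,0,0,0],[-0.18,0.003,0,0,0,0],[-0.19,0.003,0,0,0,0],[-0.2,0.003,0,0,0,0],[-0.21,0.003,0,0,0,0],[-0.22,0.003,0,0,0,0],[-0.22,0.003,0,0,0,0]]'; python3 - <<'E'
from h import *
st()
E
```

```text
t: 22.37
position: [0.5414, -0.1221, 0.0593]
orientation: [[-1.0, -0.03, -0.005], [-0.03, 1.0, -0.0], [0.005, 0.0, -1.0]]
wrist_force: [-11.5, -2.9, 6.9]
grip_width: 0.143
finger_force: 61.0
t22.4 [ 0.5414 -0.1221  0.0593] yaw91.7 F [-11.5  -2.9   6.9] M [-0.51  1.84  0.07] w0.143 ff61.0 j6 -110
```

```bash
python3 -m pendant '[[0.01,0,0,0,0,0],[0.01,0,0,0,0,0]]'; python3 -m pendant '[[0,0,0,0,0,0],[0,0,0,0,0,0],[0,0,0,0,0,0],[0,0,0,0,0,0],[0,0,-0.1,0,0,0],[0,0,-0.2,0,0,0],[0.05,0,-0.35,0,0,0],[0.2,0.1,-0.45,0,0,0],[0.35,0.2,-0.5,0,0,0],[0.5,0.3,-0.5,0,0,0],[0.5,0.3,-0.5,0,0,0]]' 0; python3 - <<'E'
from h import *
st()
im=ctrl.read_camera("top"); cv2.imwrite("pics/t6.png",im[:,:,::-1])
R=[d for d in ctrl.masks_of("carrier_1","top")]
print([(round(d["confidence"],2),[int(v) for v in d["rect"]]) for d in R])
for d in R:
    if d["rect"][0]>300: continue
    q=world("top",rectfit("top",im,d["rect"],172),.010); c=q.mean(0); E=[q[1]-q[0],q[2]-q[1]]
    L=max(E,key=np.linalg.norm); L=L*np.sign(L[0]); a=np.arctan2(L[1],L[0]); print("car",c,np.degrees(a),[np.linalg.norm(e) for e in E],"rib",c[0]-.022*np.cos(a),c[1]-.022*np.sin(a))
rel([(.4,.16,.2,90)])
E
```

```text
t: 22.53
position: [0.5407, -0.122, 0.0595]
orientation: [[-1.0, -0.03, 0.0], [-0.03, 1.0, -0.0], [-0.0, -0.0, -1.0]]
wrist_force: [-1.1, -2.2, -0.4]
grip_width: 0.14
finger_force: 59.9
t: 23.45
position: [0.4111, -0.0489, 0.1852]
orientation: [[-1.0, -0.03, 0.001], [-0.03, 1.0, 0.001], [-0.001, 0.001, -1.0]]
wrist_force: [-1.1, -0.0, -0.1]
grip_width: 0.494
finger_force: 0.0
t23.4 [ 0.4111 -0.0489  0.1852] yaw91.7 F [-1.1 -0.  -0.1] M [-0.04  0.05 -0.05] w0.494 ff0.0 j6 -106
[(0.89, [164, 278, 31, 43]), (0.6, [379, 249, 27, 45])]
car [0.47290181 0.40396352 0.01      ] -3.712205834991619 [np.float64(0.10167587078021093), np.float64(0.060342101297938884)] rib 0.4509479667776941 0.40538790442281397
[0.022,0.838,-0.060,0.000,0.001,0.015]
```

```bash
python3 -m pendant '[[0.022,0.9,-0.06,0,0,0.03],[0.022,0.9,-0.06,0,0,0.03],[0.022,0.9,-0.06,0,0,0.03],[0.022,0.9,-0.06,0,0,0.03],[0.022,0.9,-0.06,0,0,0.03],[0.022,0.9,-0.06,0,0,0.03],[0.022,0.9,-0.06,0,0,0.03],[0.022,0.9,-0.06,0,0,0.03]]' ; python3 - <<'E'
from h import *
st(); rel([(.4525,.406,.13,86.3),(.4525,.406,.041,86.3)])
E
```

```text
t: 24.22
position: [0.4018, 0.175, 0.1995]
orientation: [[-1.0, 0.03, 0.0], [0.03, 1.0, -0.0], [-0.0, -0.0, -1.0]]
wrist_force: [0.3, 0.6, -0.9]
grip_width: 0.5
finger_force: 0.0
t24.2 [0.4018 0.175  0.1995] yaw88.3 F [ 0.3  0.6 -0.9] M [ 0.03 -0.    0.01] w0.500 ff0.0 j6 -71
[-0.175,0.930,0.278,-0.000,0.000,0.016]
[-0.175,0.930,0.634,-0.000,0.000,0.016]
```

```bash
python3 -m pendant '[[-0.1,0.5,0.15,0,0,0.016],[-0.175,0.93,0.278,0,0,0.016],[-0.175,0.93,0.278,0,0,0.016],[-0.175,0.93,0.278,0,0,0.016],[-0.175,0.93,0.278,0,0,0.016],[-0.175,0.93,0.278,0,0,0.016],[-0.175,0.93,0.278,0,0,0.016],[-0.175,0.93,0.278,0,0,0.016],[-0.175,0.93,0.278,0,0,0.016]]' ; python3 - <<'E'
from h import *
st(); rel([(.4525,.406,.13,86.3),(.4525,.406,.041,86.3)])
b=cv2.cvtColor(ctrl.read_camera("side"),4)
R=np.c_[[xf([.475,.4045,np.radians(-3.7)],[x,y,.01])[0] for x,y in((-.05,-.03),(-.05,.03),(.05,.03),(.05,-.03))]]
c=b[360:460,290:420].copy(); c=cv2.resize(c,None,fx=4,fy=4,interpolation=2)
for u in proj("side",R): cv2.circle(c,tuple(int(v) for v in (u-[290,360])*4+2),3,(0,0,255),-1)
cv2.imwrite("pics/s7.png",c)
E
```

```text
t: 24.97
position: [0.4535, 0.4036, 0.1294]
orientation: [[-0.998, 0.068, -0.001], [0.068, 0.998, -0.001], [0.001, -0.001, -1.0]]
wrist_force: [0.1, 0.3, 0.6]
grip_width: 0.501
finger_force: 0.0
t25.0 [0.4535 0.4036 0.1294] yaw86.1 F [0.1 0.3 0.6] M [-0.03  0.01 -0.02] w0.501 ff0.0 j6 -49
[0.005,0.009,-0.003,-0.001,-0.000,-0.001]
[0.004,0.010,0.353,-0.001,-0.000,-0.001]
```

View pics/s7.png

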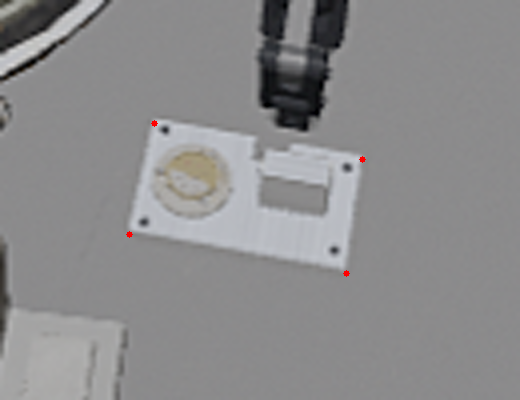

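The overlaid corner points (154,124), (362,159), (346,273), (129,235) match the carrier: it has not moved. Descend and grip.

```bash
python3 -m pendant '[[0.004,0.008,0.1,0,0,0],[0.004,0.008,0.2,0,0,0],[0.004,0.008,0.28,0,0,0],[0.004,0.008,0.33,0,0,0],[0.004,0.008,0.353,0,0,0],[0.004,0.008,0.353,0,0,0]]'; python3 -m pendant '[[0,0,0,0,0,0],[0,0,0,0,0,0],[0,0,0,0,0,0],[0,0,0,0,0,0],[0,0,0,0,0,0],[0,0,0,0,0,0],[0,0,0,0,0,0]]' -1;  python3 -m pendant '[[0,0,-0.03,0,0,0],[0,0,-0.08,0,0,0],[0,0,-0.14,0,0,0],[0,0,-0.2,0,0,0],[0.02,0,-0.24,0,0,0],[0.06,0,-0.25,0,0,0],[0.12,0,-0.25,0,0,0],[0.18,0,-0.25,0,0,0],[0.18,0,-0.25,0,0,0]]'; python3 - <<'E'
from h import *
st(); rel([(.39,.18,.105,90)])
E
```

```text
t: 25.52
position: [0.4519, 0.4059, 0.0414]
orientation: [[-0.998, 0.068, -0.001], [0.068, 0.998, -0.001], [0.001, -0.001, -1.0]]
wrist_force: [0.4, 0.2, -0.4]
grip_width: 0.502
finger_force: 0.0
t: 26.1
position: [0.4533, 0.4078, 0.044]
orientation: [[-0.998, 0.066, 0.003], [0.066, 0.998, 0.002], [-0.003, 0.002, -1.0]]
wrist_force: [0.1, -1.9, 5.9]
grip_width: 0.143
finger_force: 60.2
t: 26.85
position: [0.4033, 0.41, 0.1034]
orientation: [[-0.998, 0.065, -0.003], [0.065, 0.998, -0.001], [0.003, -0.001, -1.0]]
wrist_force: [-1.0, -0.6, -3.2]
grip_width: 0.146
finger_force: 58.9
t26.9 [0.4033 0.41   0.1034] yaw86.3 F [-1.  -0.6 -3.2] M [-0.02  0.08  0.01] w0.146 ff58.9 j6 -46
[-0.007,-0.922,-0.005,-0.001,-0.001,-0.031]
```

```bash
python3 -m pendant '[[0.01,-0.05,0,0,0,0],[0.03,-0.14,0,0,0,0],[0.04,-0.25,0,0,0,-0.005],[0.04,-0.37,0,0,0,-0.01],[0.04,-0.49,0,0,0,-0.015],[0.03,-0.61,0,0,0,-0.02],[0.02,-0.72,0,0,0,-0.025],[0,-0.83,0,0,0,-0.03],[-0.007,-0.9,0,0,0,-0.031],[-0.007,-0.922,0,0,0,-0.031],[-0.007,-0.922,0,0,0,-0.031]]'; python3 - <<'E'
from h import *
st(); rel([(.4387,-.0452,.105,91.75),(.4387,-.0452,.063,91.75)])
E
```

```text
t: 27.77
position: [0.393, 0.179, 0.104]
orientation: [[-1.0, 0.004, -0.0], [0.004, 1.0, -0.0], [0.0, -0.0, -1.0]]
wrist_force: [0.6, 0.6, -3.8]
grip_width: 0.15
finger_force: 59.1
t27.8 [0.393 0.179 0.104] yaw89.8 F [ 0.6  0.6 -3.8] M [-0.    0.09 -0.02] w0.150 ff59.1 j6 -72
[-0.186,-0.896,-0.004,-0.000,-0.000,-0.016]
[-0.186,-0.896,0.164,-0.000,-0.000,-0.016]
```

```bash
python3 -m pendant '[[0,-0.05,0,0,0,0],[0,-0.12,0,0,0,0],[0,-0.22,0,0,0,0],[0,-0.33,0,0,0,-0.005],[-0.02,-0.44,0,0,0,-0.01],[-0.06,-0.54,0,0,0,-0.016],[-0.1,-0.65,0,0,0,-0.016],[-0.14,-0.75,0,0,0,-0.016],[-0.17,-0.84,0,0,0,-0.016],[-0.186,-0.89,0.01,0,0,-0.016],[-0.186,-0.896,0.05,0,0,-0.016],[-0.186,-0.896,0.1,0,0,-0.016],[-0.186,-0.896,0.14,0,0,-0.016],[-0.186,-0.896,0.16,0,0,-0.016],[-0.186,-0.896,0.16,0,0,-0.016],[-0.186,-0.896,0.16,0,0,-0.016]]'; python3 - <<'E'
from h import *
st(); rel([(.4387,-.0452,.059,91.75)])
E
```

```text
t: 29.1
position: [0.4391, -0.0432, 0.0638]
orientation: [[-0.999, -0.033, -0.001], [-0.033, 0.999, 0.0], [0.001, 0.0, -1.0]]
wrist_force: [0.5, 0.4, -3.1]
grip_width: 0.142
finger_force: 59.2
t29.1 [ 0.4391 -0.0432  0.0638] yaw91.9 F [ 0.5  0.4 -3.1] M [0.03 0.08 0.04] w0.142 ff59.2 j6 -104
[0.002,-0.008,0.019,0.000,-0.001,0.001]
```

```bash
python3 -m pendant '[[0,-0.006,0.01,0,0,0],[0,-0.006,0.018,0,0,0],[0,-0.006,0.018,0,0,0],[0,-0.006,0.018,0,0,0]]'; python3 - <<'E'
from h import *
st(); rel([(.4387,-.0452,.059,91.75)])
E
```

```text
t: 29.43
position: [0.4397, -0.0456, 0.0599]
orientation: [[-0.999, -0.032, 0.0], [-0.032, 0.999, -0.0], [-0.0, -0.0, -1.0]]
wrist_force: [-0.1, 0.3, -3.7]
grip_width: 0.146
finger_force: 59.2
t29.4 [ 0.4397 -0.0456  0.0599] yaw91.8 F [-0.1  0.3 -3.7] M [-0.01  0.08  0.05] w0.146 ff59.2 j6 -104
[0.004,0.002,0.004,-0.000,0.000,0.001]
```

```bash
python3 -m pendant '[[-0.01,0.001,0.003,0,0,0],[-0.03,0.001,0.004,0,0,0],[-0.05,0.001,0.004,0,0,0],[-0.07,0.001,0.004,0,0,0],[-0.09,0.001,0.004,0,0,0],[-0.11,0.001,0.004,0,0,0],[-0.13,0.001,0.004,0,0,0],[-0.15,0.001,0.004,0,0,0],[-0.17,0.001,0.004,0,0,0],[-0.19,0.001,0.004,0,0,0],[-0.19,0.001,0.004,0,0,0]]'; python3 - <<'E'
from h import *
st(); rel([(.5387,-.0421,.059,91.75)])
E
```

```text
t: 30.35
position: [0.4882, -0.0439, 0.059]
orientation: [[-0.999, -0.032, 0.001], [-0.032, 0.999, -0.0], [-0.001, -0.0, -1.0]]
wrist_force: [1.0, -0.3, -2.9]
grip_width: 0.143
finger_force: 59.2
t30.4 [ 0.4882 -0.0439  0.059 ] yaw91.8 F [ 1.  -0.3 -2.9] M [0.01 0.03 0.  ] w0.143 ff59.2 j6 -103
[-0.202,0.001,0.000,-0.000,0.000,0.001]
```

```bash
python3 -m pendant '[[-0.02,0,0,0,0,0],[-0.04,0,0,0,0,0],[-0.06,0,0,0,0,0],[-0.08,0,0,0,0,0],[-0.1,0,0,0,0,0],[-0.12,0,0,0,0,0],[-0.14,0,0,0,0,0],[-0.16,0,0,0,0,0],[-0.18,0,0,0,0,0],[-0.19,0,0,0,0,0],[-0.2,0,0,0,0,0],[-0.21,0,0,0,0,0],[-0.22,0,0,0,0,0],[-0.22,0,0,0,0,0]]'; python3 - <<'E'
from h import *
st()
E
```

```text
t: 31.52
position: [0.5376, -0.043, 0.058]
orientation: [[-0.999, -0.032, -0.011], [-0.032, 0.999, -0.001], [0.011, -0.001, -1.0]]
wrist_force: [-25.1, -6.4, 14.5]
grip_width: 0.146
finger_force: 61.7
t31.5 [ 0.5376 -0.043   0.058 ] yaw91.8 F [-25.1  -6.4  14.5] M [-0.94  3.58  0.06] w0.146 ff61.7 j6 -102
```

```bash
python3 -m pendant '[[0.008,0,-0.002,0,0,0],[0.014,0,-0.004,0,0,0],[0.014,0,-0.004,0,0,0]]'; python3 -m pendant '[[0,0,0,0,0,0],[0,0,0,0,0,0],[0,0,0,0,0,0],[0,0,0,0,0,0],[0,0,-0.1,0,0,0],[0,0,-0.2,0,0,0],[0.05,0,-0.35,0,0,0],[0.2,-0.1,-0.45,0,0,0],[0.35,-0.3,-0.5,0,0,0],[0.5,-0.5,-0.5,0,0,0],[0.5,-0.6,-0.5,0,0,0],[0.5,-0.6,-0.5,0,0,0]]' 0; python3 - <<'E'
from h import *
st()
a=cv2.cvtColor(ctrl.read_camera("top"),4);b=cv2.cvtColor(ctrl.read_camera("side"),4)
cv2.imwrite("pics/s8.png",np.hstack([cv2.resize(a[215:315,330:450],None,fx=3.3,fy=3.3,interpolation=2),cv2.resize(b[140:260,270:400],None,fx=2.75,fy=2.75,interpolation=2)]))
E
```

```text
t: 31.77
position: [0.5376, -0.0425, 0.0595]
orientation: [[-1.0, -0.032, -0.002], [-0.032, 1.0, -0.0], [0.002, -0.0, -1.0]]
wrist_force: [-5.5, -1.2, -1.0]
grip_width: 0.143
finger_force: 59.6
t: 32.77
position: [0.4174, -0.1983, 0.186]
orientation: [[-0.999, -0.032, 0.002], [-0.032, 0.999, -0.002], [-0.002, -0.002, -1.0]]
wrist_force: [-0.6, -0.9, -0.1]
grip_width: 0.504
finger_force: 0.0
t32.8 [ 0.4174 -0.1983  0.186 ] yaw91.8 F [-0.6 -0.9 -0.1] M [-0.01 -0.05 -0.06] w0.504 ff0.0 j6 -124
```

View pics/s8.png

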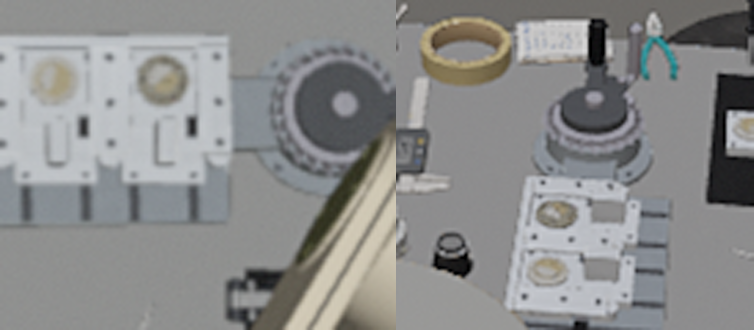

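```bash
python3 - <<'E'
from h import *
s=lambda x,y:np.array([270+(x-396+.5)/2.75-.5,140+(y+.5)/2.75-.5])
print("axis",world("side",s(594,98),.072),"handle",world("side",s(597,23),.108),"post",world("side",s(635,27),.102))
for ax in(np.array([.568,-.2475]),):
  for a in(258,262,266,270):
    r=np.radians(a);u=np.array([np.cos(r),np.sin(r)]);v=np.array([-u[1],u[0]])
    h=ax+.079*u+.012*v; p=ax+.081*u-.026*v
    print(a,h.round(4),p.round(4),(ax+.081*u).round(4),((proj("side",[[*h,.108],[*p,.102],[*ax,.072]])-[270,140])*2.75+[396,0]).round(0).tolist())
E
```

```text
axis [[ 0.56805987 -0.24557933  0.072     ]] handle [[ 0.57453009 -0.32170837  0.108     ]] post [[ 0.53735161 -0.32928731  0.102     ]]
258 [ 0.5633 -0.3273] [ 0.5257 -0.3213] [ 0.5512 -0.3267] [[608.0, 20.0], [645.0, 31.0], [593.0, 96.0]]
262 [ 0.5689 -0.3274] [ 0.531  -0.3241] [ 0.5567 -0.3277] [[602.0, 19.0], [640.0, 29.0], [593.0, 96.0]]
266 [ 0.5745 -0.3271] [ 0.5364 -0.3265] [ 0.5623 -0.3283] [[597.0, 19.0], [635.0, 28.0], [593.0, 96.0]]
270 [ 0.58   -0.3265] [ 0.542  -0.3285] [ 0.568  -0.3285] [[591.0, 19.0], [629.0, 26.0], [593.0, 96.0]]
```

```bash
python3 - <<'E'
from h import *
rel([(.5605,-.328,.2,-4)])
E
```

```text
[-0.559,-0.528,-0.054,-0.000,0.002,0.796]
```

```bash
python3 -m pendant '[[0,0,-0.1,0,0,0.05],[-0.05,-0.05,-0.1,0,0,0.11],[-0.1,-0.1,-0.1,0,0,0.17],[-0.15,-0.15,-0.1,0,0,0.22],[-0.2,-0.2,-0.1,0,0,0.28],[-0.25,-0.25,-0.1,0,0,0.34],[-0.3,-0.3,-0.1,0,0,0.4],[-0.35,-0.35,-0.1,0,0,0.45],[-0.4,-0.4,-0.1,0,0,0.5],[-0.45,-0.45,-0.1,0,0,0.56],[-0.5,-0.5,-0.08,0,0,0.62],[-0.559,-0.528,-0.054,0,0,0.68],[-0.559,-0.528,-0.054,0,0,0.74],[-0.559,-0.528,-0.054,0,0,0.796],[-0.559,-0.528,-0.054,0,0,0.796],[-0.559,-0.528,-0.054,0,0,0.796],[-0.559,-0.528,-0.054,0,0,0.796]]' 1; python3 - <<'E'
from h import *
st(); rel([(.5605,-.328,.16,-4),(.5605,-.328,.088,-4)])
E
```

```text
t: 34.28
position: [0.5626, -0.3231, 0.1984]
orientation: [[0.06, 0.998, 0.0], [0.998, -0.06, 0.0], [0.0, 0.0, -1.0]]
wrist_force: [0.2, -0.3, 0.3]
grip_width: 0.996
finger_force: 0.0
t34.3 [ 0.5626 -0.3231  0.1984] yaw-3.4 F [ 0.2 -0.3  0.3] M [-0.03  0.01  0.05] w0.996 ff0.0 j6 -31
[-0.020,-0.007,0.153,0.000,-0.000,0.005]
[-0.020,-0.007,0.441,0.000,-0.000,0.005]
```

```bash
python3 -m pendant '[[-0.02,-0.007,0.1,0,0,0.005],[-0.02,-0.007,0.16,0,0,0.005],[-0.02,-0.007,0.2,0,0,0.005],[-0.02,-0.007,0.2,0,0,0.005]]'; python3 - <<'E'
from h import *
st(); rel([(.5605,-.328,.088,-4)])
b=cv2.cvtColor(ctrl.read_camera("side"),4)
cv2.imwrite("pics/s9.png",cv2.resize(b[100:210,280:420],None,fx=4.5,fy=4.5,interpolation=2))
E
```

```text
t: 34.62
position: [0.5588, -0.3273, 0.1453]
orientation: [[0.073, 0.997, -0.004], [0.997, -0.073, 0.003], [0.002, -0.004, -1.0]]
wrist_force: [-0.8, 0.6, -0.2]
grip_width: 0.999
finger_force: 0.0
t34.6 [ 0.5588 -0.3273  0.1453] yaw-4.2 F [-0.8  0.6 -0.2] M [ 0.04  0.04 -0.04] w0.999 ff0.0 j6 -31
[-0.003,0.008,0.229,-0.002,-0.001,-0.002]
```

View pics/s9.png

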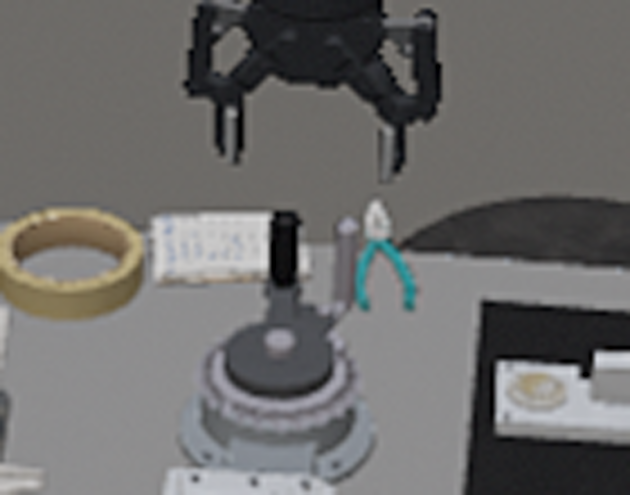

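```bash
python3 -m pendant '[[-0.003,0.004,0.05,0,0,0],[-0.003,0.004,0.1,0,0,0],[-0.003,0.004,0.15,0,0,0],[-0.003,0.004,0.19,0,0,0],[-0.003,0.004,0.225,0,0,0],[-0.003,0.004,0.225,0,0,0],[-0.003,0.004,0.225,0,0,0]]'; python3 -m pendant '[[0,0,0,0,0,0],[0,0,0,0,0,0],[0,0,0,0,0,0],[0,0,0,0,0,0],[0,0,0,0,0,0],[0,0,0,0,0,0],[0,0,0,0,0,0],[0,0,0,0,0,0]]' -1; python3 - <<'E'
from h import *
st(); 
b=cv2.cvtColor(ctrl.read_camera("side"),4)
cv2.imwrite("pics/s10.png",cv2.resize(b[100:210,280:420],None,fx=4.5,fy=4.5,interpolation=2))
E
```

```text
t: 35.25
position: [0.5605, -0.3289, 0.0909]
orientation: [[0.075, 0.997, -0.002], [0.997, -0.075, 0.001], [0.001, -0.002, -1.0]]
wrist_force: [0.7, 0.5, 0.2]
grip_width: 1.004
finger_force: 0.0
t: 35.92
position: [0.5625, -0.3299, 0.0936]
orientation: [[0.075, 0.997, 0.003], [0.997, -0.075, -0.002], [-0.001, 0.003, -1.0]]
wrist_force: [4.8, -0.8, 5.4]
grip_width: 0.444
finger_force: 62.5
t35.9 [ 0.5625 -0.3299  0.0936] yaw-4.3 F [ 4.8 -0.8  5.4] M [-0.09 -0.2  -0.65] w0.444 ff62.5 j6 -31
```

View pics/s10.png

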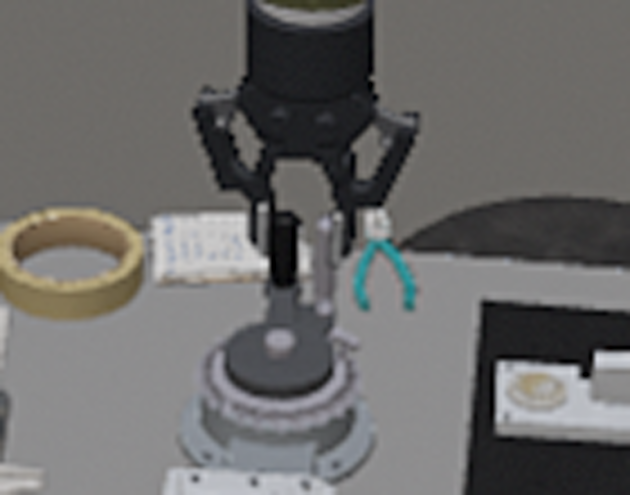

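```bash
python3 - <<'E'
import numpy as np
for t in range(2,42,2):
    a=np.radians(t); print("[%.3f,%.3f,0,0,0,%.3f],"%(.326*(1-np.cos(a)),-.326*np.sin(a),t/120),end="")
E
```

```text
[0.000,-0.011,0,0,0,0.017],[0.001,-0.023,0,0,0,0.033],[0.002,-0.034,0,0,0,0.050],[0.003,-0.045,0,0,0,0.067],[0.005,-0.057,0,0,0,0.083],[0.007,-0.068,0,0,0,0.100],[0.010,-0.079,0,0,0,0.117],[0.013,-0.090,0,0,0,0.133],[0.016,-0.101,0,0,0,0.150],[0.020,-0.111,0,0,0,0.167],[0.024,-0.122,0,0,0,0.183],[0.028,-0.133,0,0,0,0.200],[0.033,-0.143,0,0,0,0.217],[0.038,-0.153,0,0,0,0.233],[0.044,-0.163,0,0,0,0.250],[0.050,-0.173,0,0,0,0.267],[0.056,-0.182,0,0,0,0.283],[0.062,-0.192,0,0,0,0.300],[0.069,-0.201,0,0,0,0.317],[0.076,-0.210,0,0,0,0.333],
```

```bash
python3 -m pendant '[[0.000,-0.011,0,0,0,0.017],[0.001,-0.023,0,0,0,0.033],[0.002,-0.034,0,0,0,0.050],[0.003,-0.045,0,0,0,0.067],[0.005,-0.057,0,0,0,0.083],[0.007,-0.068,0,0,0,0.100],[0.010,-0.079,0,0,0,0.117],[0.013,-0.090,0,0,0,0.133],[0.016,-0.101,0,0,0,0.150],[0.020,-0.111,0,0,0,0.167],[0.024,-0.122,0,0,0,0.183],[0.028,-0.133,0,0,0,0.200],[0.033,-0.143,0,0,0,0.217],[0.038,-0.153,0,0,0,0.233],[0.044,-0.163,0,0,0,0.250],[0.050,-0.173,0,0,0,0.267],[0.056,-0.182,0,0,0,0.283],[0.062,-0.192,0,0,0,0.300],[0.069,-0.201,0,0,0,0.317],[0.076,-0.210,0,0,0,0.333]]'; cat >> h.py <<'E'
def ang():
    st(); d=ctrl.read_state()['position'][:2]-np.array([.568,-.2475]); print("r %.4f a %.1f"%(np.hypot(*d),np.degrees(np.arctan2(d[1],d[0]))%360))
E
python3 -c "
from h import *
ang()"
```

```text
t: 37.63
position: [0.5104, -0.3081, 0.0936]
orientation: [[0.7, 0.714, 0.001], [0.714, -0.7, -0.003], [-0.001, 0.003, -1.0]]
wrist_force: [-0.6, -6.3, 7.4]
grip_width: 0.443
finger_force: 61.9
t37.6 [ 0.5104 -0.3081  0.0936] yaw-44.4 F [-0.6 -6.3  7.4] M [-0.57  0.62 -0.48] w0.443 ff61.9 j6 8
r 0.0836 a 226.5
```

```bash
python3 -m pendant '[[0.000,-0.011,0,0,0,0.017],[0.001,-0.023,0,0,0,0.033],[0.002,-0.034,0,0,0,0.050],[0.003,-0.045,0,0,0,0.067],[0.005,-0.057,0,0,0,0.083],[0.007,-0.068,0,0,0,0.100],[0.010,-0.079,0,0,0,0.117],[0.013,-0.090,0,0,0,0.133],[0.016,-0.101,0,0,0,0.150],[0.020,-0.111,0,0,0,0.167],[0.024,-0.122,0,0,0,0.183],[0.028,-0.133,0,0,0,0.200],[0.033,-0.143,0,0,0,0.217],[0.038,-0.153,0,0,0,0.233],[0.044,-0.163,0,0,0,0.250],[0.050,-0.173,0,0,0,0.267],[0.056,-0.182,0,0,0,0.283],[0.062,-0.192,0,0,0,0.300],[0.069,-0.201,0,0,0,0.317],[0.076,-0.210,0,0,0,0.333]]'; python3 -c "
from h import *
ang()"
```

```text
t: 39.3
position: [0.4844, -0.2581, 0.0935]
orientation: [[0.995, 0.098, -0.002], [0.098, -0.995, -0.003], [-0.003, 0.003, -1.0]]
wrist_force: [-13.5, -7.2, 15.5]
grip_width: 0.441
finger_force: 62.2
t39.3 [ 0.4844 -0.2581  0.0935] yaw-84.4 F [-13.5  -7.2  15.5] M [-0.52  2.12 -0.54] w0.441 ff62.2 j6 51
r 0.0843 a 187.2
```

```bash
python3 -m pendant '[[-0.004,-0.011,0,0,0,0.017],[-0.009,-0.023,0,0,0,0.033],[-0.010,-0.034,0,0,0,0.050],[-0.009,-0.045,0,0,0,0.067],[-0.007,-0.057,0,0,0,0.083],[-0.005,-0.068,0,0,0,0.100],[-0.002,-0.079,0,0,0,0.117],[0.001,-0.090,0,0,0,0.133],[0.004,-0.101,0,0,0,0.150],[0.008,-0.111,0,0,0,0.167],[0.012,-0.122,0,0,0,0.183],[0.016,-0.133,0,0,0,0.200],[0.021,-0.143,0,0,0,0.217],[0.026,-0.153,0,0,0,0.233],[0.032,-0.163,0,0,0,0.250],[0.038,-0.173,0,0,0,0.267],[0.044,-0.182,0,0,0,0.283]]'; python3 -c "
from h import *
ang()"
```

```text
t: 40.72
position: [0.4921, -0.2104, 0.0935]
orientation: [[0.88, -0.474, -0.0], [-0.474, -0.88, -0.001], [0.0, 0.001, -1.0]]
wrist_force: [-8.2, -0.6, 14.9]
grip_width: 0.441
finger_force: 61.7
t40.7 [ 0.4921 -0.2104  0.0935] yaw-118.3 F [-8.2 -0.6 14.9] M [ 0.24  0.99 -0.43] w0.441 ff61.7 j6 90
r 0.0845 a 153.9
```

```bash
python3 -m pendant '[[-0.004,-0.011,0,0,0,0.017],[-0.008,-0.023,0,0,0,0.033],[-0.008,-0.034,0,0,0,0.050],[-0.006,-0.045,0,0,0,0.058],[-0.006,-0.045,0,0,0,0.058]]'; python3 -c "
from h import *
ang()"
```

```text
t: 41.13
position: [0.4957, -0.2055, 0.0934]
orientation: [[0.817, -0.577, 0.0], [-0.577, -0.816, -0.011], [0.007, 0.009, -1.0]]
wrist_force: [-8.4, -31.5, 1.2]
grip_width: 0.442
finger_force: 64.8
t41.1 [ 0.4957 -0.2055  0.0934] yaw-125.3 F [ -8.4 -31.5   1.2] M [-4.38  0.87 -0.13] w0.442 ff64.8 j6 98
r 0.0836 a 149.8
```

```bash
python3 -m pendant '[[0.002,0.01,0,0,0,-0.01],[0.004,0.018,0,0,0,-0.015],[0.004,0.018,0,0,0,-0.015]]'; python3 -c "
from h import *
ang()"; python3 -m pendant '[[0,0,0,0,0,0],[0,0,0,0,0,0],[0,0,0,0,0,0],[0,0,0,0,0,0],[0,0,0,0,0,0],[0,0,0,0,0,0]]' 1; python3 -c "
from h import *
ang()"
```

```text
t: 41.38
position: [0.4948, -0.2065, 0.0934]
orientation: [[0.835, -0.551, 0.002], [-0.551, -0.835, -0.005], [0.004, 0.003, -1.0]]
wrist_force: [-1.0, -10.1, 3.2]
grip_width: 0.443
finger_force: 60.0
t41.4 [ 0.4948 -0.2065  0.0934] yaw-123.4 F [ -1.  -10.1   3.2] M [-1.91  0.07 -0.92] w0.443 ff60.0 j6 95
r 0.0839 a 150.7
t: 41.88
position: [0.4942, -0.2031, 0.0918]
orientation: [[0.836, -0.549, -0.001], [-0.549, -0.836, 0.0], [-0.001, 0.0, -1.0]]
wrist_force: [0.6, -0.3, -0.0]
grip_width: 1.002
finger_force: 0.0
t41.9 [ 0.4942 -0.2031  0.0918] yaw-123.3 F [ 0.6 -0.3 -0. ] M [0.02 0.01 0.  ] w1.002 ff0.0 j6 95
r 0.0861 a 149.0
```

Released. Lift straight up, retreat, and check.

```bash
python3 -m pendant '[[0,0,-0.06,0,0,0],[0,0,-0.12,0,0,0],[0,0,-0.2,0,0,0],[0,0,-0.3,0,0,0],[0,0,-0.4,0,0,0],[-0.2,0.2,-0.5,0,0,0],[-0.3,0.5,-0.6,0,0,0],[-0.3,0.8,-0.6,0,0,0],[-0.3,0.8,-0.6,0,0,0],[-0.3,0.8,-0.6,0,0,0],[-0.3,0.8,-0.6,0,0,0]]'; python3 - <<'E'
from h import *
st()
a=cv2.cvtColor(ctrl.read_camera("top"),4);b=cv2.cvtColor(ctrl.read_camera("side"),4)
cv2.imwrite("pics/s11.png",np.hstack([cv2.resize(a[170:350,320:500],(480,480),interpolation=2),cv2.resize(b[140:260,310:390],(320,480),interpolation=2)]))
E
```

```text
t: 42.8
position: [0.319, -0.332, 0.2433]
orientation: [[0.834, -0.551, -0.0], [-0.551, -0.834, -0.003], [0.001, 0.002, -1.0]]
wrist_force: [0.5, -0.2, -0.5]
grip_width: 0.999
finger_force: 0.0
t42.8 [ 0.319  -0.332   0.2433] yaw-123.5 F [ 0.5 -0.2 -0.5] M [ 0.03 -0.01 -0.03] w0.999 ff0.0 j6 71
```

View pics/s11.png

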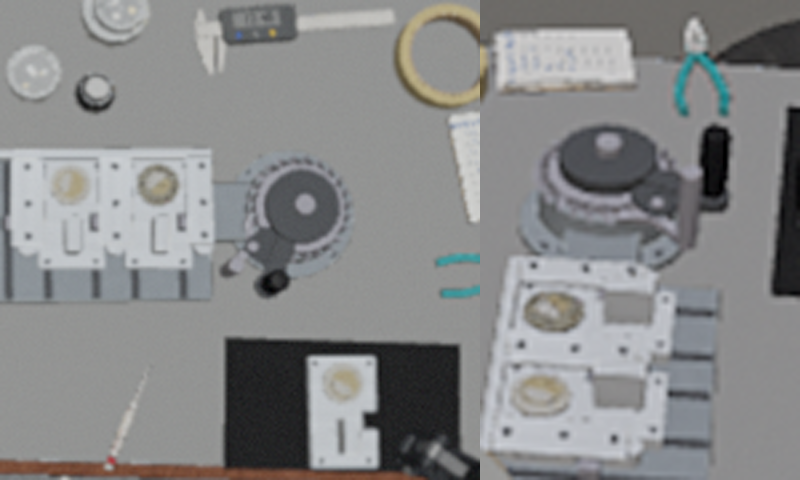

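```bash
python3 -c "
from plant import ctrl
print(ctrl.sign_off())"
```

```text
the job is handed in; nothing more can be done
None
```

The changeover is done and handed in at about 43 s robot time. The tested carrier is flat on the mat, both waiting carriers are home in the middle and right bays, and the drum was eased back to its stop. The last pictures show the carriers locked and the loupe and caliper in place; the tin was not checked separately.

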